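# Get the dowel clamp out from behind the containers and tidy up

## Task

I need the small steel clamp with its dowel from behind the three containers: first clear the blue bucket, the red-capped jar and the yellow tin onto the grey side mat, and only when all three stand there lift the clamp out and lay it right side up on the middle of the green mat, with the dowel along the mat's length. Then put each container back upright on the middle of the coaster of its own colour: bucket on blue, jar on red, tin on yellow. Never tip anything over, and leave the stacked bowls alone.

Things in the scene. Friction and masses are not known exactly. Their poses are not given: they have to be found in the camera images.
- bucket: Small blue round bucket with its blue lid fixed on, 80 mm across at the foot, 100 mm across at the lid, lid top 108 mm above the foot; in the middle of the lid a white upright round knob 30 mm across and 36 mm tall (from 108 to 144 mm above the foot), by which it can be lifted. About 0.3 kg. Starts on the blue coaster. Origin: centre of its underside, z up the bucket.
- jar: Straight round clear glass jar 62 mm across and 125 mm tall; the top 30 mm is a red cap of the same 62 mm width, fixed on. About 0.3 kg. Starts on the red coaster. Origin: centre of its underside, z up.
- tin: Upright yellow square tin, 54 x 54 mm and 120 mm tall, with an 8 mm high black lid (46 x 46 mm) on top, fixed on. About 0.3 kg. Starts on the yellow coaster. Origin: centre of its underside, z up, x and y square to its sides.
- clamp: Steel clamp on a level wooden dowel, one rigid piece, 0.22 kg, standing on the counter beyond the containers. Foot 44 (along dowel) x 30 x 10 mm; body above 30 x 30 mm, to 46 mm high (lift by this, across the dowel), screw head on top to 58 mm. Dowel 16 mm thick, 150 mm long, centred, axis 20 mm up. Origin: centre of underside; x along dowel (at start roughly world y), z up.
- blue_coaster: Blue flat disc fixed on the counter, 112 mm across, 3 mm thick: the bucket's place. Origin: centre of its underside, on the counter (top at +3 mm).
- red_coaster: Red flat disc fixed on the counter, 112 mm across, 3 mm thick: the jar's place. Origin: centre of its underside, on the counter (top at +3 mm).
- yellow_coaster: Yellow flat disc fixed on the counter, 112 mm across, 3 mm thick: the tin's place. Origin: centre of its underside, on the counter (top at +3 mm).
- grey_mat: Grey flat mat fixed on the counter to the left or the right of the containers, 360 mm long (its x) x 130 mm wide (its y), 3 mm thick: the side area for the three containers, side by side in any order. Origin: centre of its underside (top at +3 mm).
- green_mat: Green flat mat fixed on the counter on the opposite side from the grey one, 200 mm long (its x) x 90 mm wide (its y), 3 mm thick: where the clamp with the dowel is to lie. Origin: centre of its underside (top at +3 mm).
- bowls: A nested stack of two plastic bowls, orange with a white one in it, 124 mm across and 70 mm tall, on the counter beyond the clamp; to be left alone. Origin: centre of its underside. (Farther off than any listed thing and out of the way stand a tilt-out bin unit 200 mm tall and, flat on the counter, an aluminium scoop.)

How it is judged:
On the way, in this order (a step that is already met when the one before it is completed fails the run):
1. all three containers stand released and upright on the grey mat, the clamp not yet moved (by more than 20 mm) (x of bucket in the frame of grey_mat between -0.18 and 0.18 m and y of bucket in the frame of grey_mat between -0.065 and 0.065 m and z of each of bucket, jar, tin in the frame of grey_mat below 0.01 m and angle between each of bucket, jar, tin's own z axis and vertical below 0.1 rad and linear speed of each of bucket, jar, tin below 0.03 m/s and contact force between the fingers and bucket below 0.1 N and x of jar in the frame of grey_mat between -0.18 and 0.18 m and y of jar in the frame of grey_mat between -0.065 and 0.065 m and contact force between the fingers and jar below 0.1 N and x of tin in the frame of grey_mat between -0.18 and 0.18 m and y of tin in the frame of grey_mat between -0.065 and 0.065 m and contact force between the fingers and tin below 0.1 N and distance of clamp from where it was at the start of the episode below 0.02 m), for 0.2 s.
2. the clamp lies released, right side up on the middle of the green mat (within 15 mm), the dowel along the mat (within 0.2 rad), while the containers still stand on the grey mat (horizontal distance between clamp and green_mat below 0.015 m and angle between the x axis of clamp and the x axis of green_mat, either way round below 0.2 rad and z of clamp in the frame of green_mat below 0.01 m and angle between each of clamp, bucket, jar, tin's own z axis and vertical below 0.1 rad and linear speed of each of clamp, bucket, jar, tin below 0.03 m/s and contact force between the fingers and clamp below 0.1 N and x of bucket in the frame of grey_mat between -0.18 and 0.18 m and y of bucket in the frame of grey_mat between -0.065 and 0.065 m and z of each of bucket, jar, tin in the frame of grey_mat below 0.01 m and contact force between the fingers and bucket below 0.1 N and x of jar in the frame of grey_mat between -0.18 and 0.18 m and y of jar in the frame of grey_mat between -0.065 and 0.065 m and contact force between the fingers and jar below 0.1 N and x of tin in the frame of grey_mat between -0.18 and 0.18 m and y of tin in the frame of grey_mat between -0.065 and 0.065 m and contact force between the fingers and tin below 0.1 N), for 0.2 s.
At the end, for the whole second after the job is handed in: Bucket on blue, jar on red, tin on yellow coaster, each upright and centred within 12 mm; clamp right side up, centred on the green mat within 15 mm, dowel within 0.2 rad of the mat's length; all tilted under 0.1 rad, released and at rest (horizontal distance between bucket and blue_coaster below 0.012 m and z of bucket in the frame of blue_coaster below 0.01 m and angle between each of bucket, jar, tin, clamp's own z axis and vertical below 0.1 rad and linear speed of each of bucket, jar, tin, clamp below 0.03 m/s and contact force between the fingers and bucket below 0.1 N and horizontal distance between jar and red_coaster below 0.012 m and z of jar in the frame of red_coaster below 0.01 m and contact force between the fingers and jar below 0.1 N and horizontal distance between tin and yellow_coaster below 0.012 m and z of tin in the frame of yellow_coaster below 0.01 m and contact force between the fingers and tin below 0.1 N and horizontal distance between clamp and green_mat below 0.015 m and angle between the x axis of clamp and the x axis of green_mat, either way round below 0.2 rad and z of clamp in the frame of green_mat below 0.01 m and contact force between the fingers and clamp below 0.1 N); the robot touches nothing.
It fails at once if a container or the clamp is tipped over (past 0.6 rad) (angle between any of bucket, jar, tin, clamp's own z axis and vertical above 0.6 rad).
It fails at once if the stacked bowls are disturbed (moved over 20 mm) (distance of bowls from where it was at the start of the episode above 0.02 m).
It also fails if it takes over 144 s, if anything falls off the work surface, if the arm or the gripper's body presses on something with over 40 N, if the wrist force passes 120 N, or if a joint passes its speed limit or range.

## Robot

A 6-joint arm with a two-finger parallel gripper is mounted at the origin on the work surface. World frame = base frame: x ahead of the robot, y to its left, z up, the work surface at z = 0. Lengths are in m, angles in rad, forces in N, time in s.
With the tool pointing down it reaches from about 0.35 to 0.775 m from the base axis. Payload 7.3 kg.
Tool frame: the origin (TCP) lies midway between the tips of the shut fingers; the grasp point (between the pads) lies 19 mm behind it; x points along the fingers, z is the direction in which the jaws open and shut, and the axes are right-handed (so a half turn about x gives the same grasp; the last joint's range is limited). The gripper opens to 92 mm and grips with 3 to 60 N. Pads are 19 mm wide; open, the fingers measure 130 mm over their backs; the gripper's body (75 mm by 190 mm) begins 47 mm behind the grasp point.
Start: joints at [1.149, 0.342, 1.524, -0, 1.275, -0.146], TCP at [0.143, 0.505, 0.227] pointing down, gripper open.
Joint ranges: [-2.53, 2.53], [-0.77, 2.02], [0.04, 2.7], [-1, 4.14], [0.28, 2.66], [-3.11, 3.11]. Speed limits (rad/s): [2.57, 2.57, 3.14, 3.14, 3.14, 3.14].

## Interface

Orientations are given as [roll, pitch, yaw] about the fixed x, y, z axes, in that order (R = Rz(yaw) Ry(pitch) Rx(roll)).
In Python, from cell import observe, cams, robot gives the robot as it stands.
- The arm moves only by the tool jog_arm, never from a script. Its argument "plan" is one flat list of numbers, 7 for each row, row after row: the turn, a rotation vector about the tool's x, y, z in degrees, then the shift along the tool's x, y, z in cm, then the opening, from -1 (shut) to 1 (fully open). In form: [ax, ay, az, x, y, z, jaw, ax, ay, az, x, y, z, jaw, ...]. A call has 1 to 10 rows; each row is the pose to reach, as a shift and turn from the pose commanded when the call began, along the tool's axes at that moment; what a row does not reach only later rows make up. A row lasts 1/10 s, in which the tool goes at most 50 mm and 8.59 degrees, less where a joint would pass 70% of its speed; a pose out of reach is approached as far as the arm can. A call with a gripper value outside its range is refused whole. The fingers move at their own pace and stop on an object; "newtons" is the grip in N (left out, the last holds). Time passes only in rows, so rows that repeat a pose let the fingers close. It gives the time, the measured TCP pose, the force and the opening at its end, in the units of the state.
- observe(): the state, without advancing time (a new reading comes with each control period).
- cams.read_camera(name): name is "side" or "top"; returns a dict with "image" (480x640x3 uint8, red, green, blue), "fov_y" (degrees; the focal length in pixels is half the picture's height over the tangent of half this angle, whatever the lens; pixels are square), "cx", "cy" (the principal point, pixels), "k1" (the pictures are not rectified: a ray, as slopes to the right and down, at radius r is drawn at 1 + k1 r^2 times it, then the intrinsics apply), "T" (4x4, takes a point from camera to world coordinates). Camera axes: x right, y down, z forward; pixel columns grow to the right and rows downward; lengths in m; the calibration is good to about 2 mm. A picture is of the moment at which its call begins. There is no depth.
- robot.hand_in(): hands the job in, once; it reports no verdict.
The state is a dict: "time": time; "qpos": joint angles; "qvel": joint speeds; "joint_efforts": joint torques, N m; "tool_pos": TCP position; "tool_rot": TCP orientation; "contact_force": force on the tool from outside, world axes, zero at the start; "torque": the same for the moment, N m; "opening": finger opening in m.
Only numpy, scipy, OpenCV 4.12 (cv2) and the standard library are available. Lean on these libraries where they do the work, as an engineer would, in place of code of your own. Each camera call takes 0.05 s, during which the arm holds its last target.

## Working session

There is one attempt and no reset: what is moved stays moved. The work goes in short steps, Python scripts to look and compute and a tool call to move; the robot and the scene stay as the last step left them, time stands still between calls to the robot, and variables do not carry over. Pictures are saved under pics/ and viewed, and the job is handed in when it is done.

Besides the shell and the picture viewer there is one more tool, called after "Call:" in YAML: its name, and indented under it one key for each argument. jog_arm: Moves the arm, as the interface text tells. Its arguments: {"type":"object","properties":{"plan":{"type":"array"},"newtons":{"type":"number"}},"required":["plan"]}

```bash
ls; mkdir -p pics; python3 - <<'E'
from cell import observe, cams, robot
import cv2
s=observe();print(s)
for n in("side","top"):
    c=cams.read_camera(n);cv2.imwrite(f"pics/{n}0.png",c["image"][:,:,::-1]);print(n,{k:c[k] for k in c if k!="image"})
E
```

```text
pics
{'time': 0.0, 'qpos': array([ 1.14897688e+00,  3.42732580e-01,  1.52504311e+00, -1.24619577e-05,
        1.27536182e+00, -1.46002941e-01]), 'qvel': array([ 0.00113174, -0.00198132,  0.00189625,  0.00126798,  0.00035709,
       -0.000404  ]), 'joint_efforts': array([ 2.41688707e-03, -4.31233513e+01, -2.44228506e+01,  7.21831759e-02,
        5.55352808e-02, -1.23330374e-04]), 'tool_pos': array([0.14278927, 0.50478435, 0.22603073]), 'tool_rot': array([ 3.00330318,  1.56925142, -1.98489867]), 'contact_force': array([0.04912122, 1.51272594, 0.75796015]), 'torque': array([-0.03449685,  0.04401208, -0.03036288]), 'opening': 0.09170468738391072}
side {'fov_y': 54.20785394758592, 'cx': 311.3779755219307, 'cy': 242.92573051603495, 'k1': -0.07921649523465625, 'T': array([[ 0.9662275 , -0.17547813,  0.18871102,  0.48292764],
       [-0.25767929, -0.66478574,  0.70118565, -0.53764846],
       [ 0.00240964, -0.72613177, -0.68755134,  0.55100013],
       [ 0.        ,  0.        ,  0.        ,  1.        ]])}
top {'fov_y': 44.95393049657547, 'cx': 317.65385368327236, 'cy': 245.5065898881565, 'k1': 0.053244929157352544, 'T': array([[ 0.00604825, -0.99508165,  0.09887325,  0.49461558],
       [-0.99997717, -0.00631654, -0.00240074, -0.01250396],
       [ 0.00301347, -0.09885647, -0.99509714,  1.10841628],
       [ 0.        ,  0.        ,  0.        ,  1.        ]])}
```

View pics/top0.png

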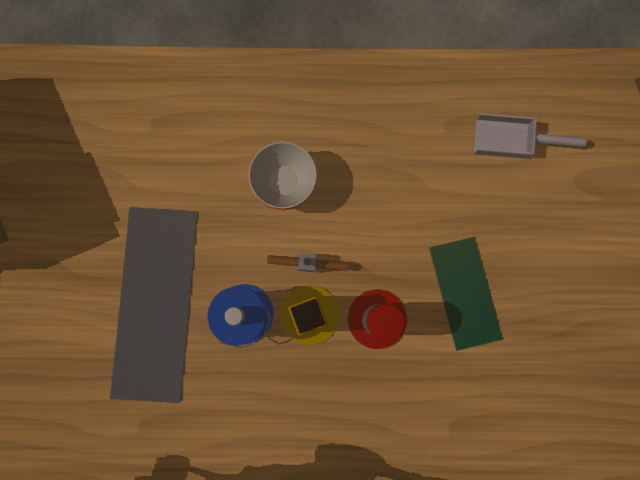

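View pics/side0.png

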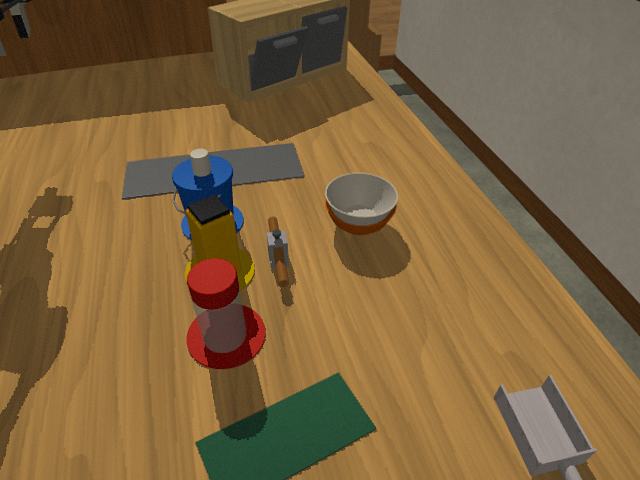

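```bash
cat > h.py <<'E'
from cell import observe, cams, robot
import cv2, numpy as np, os
def K(c):
    f=240/np.tan(np.radians(c["fov_y"]/2)); return np.array([[f,0,c["cx"]],[0,f,c["cy"]],[0,0,1.]])
def world(c,pts,z):
    p=cv2.undistortPoints(np.float64(pts).reshape(-1,1,2),K(c),np.array([c["k1"],0,0,0.])).reshape(-1,2)
    d=np.c_[p,np.ones(len(p))]@c["T"][:3,:3].T; o=c["T"][:3,3]
    return o+d*((z-o[2])/d[:,2])[:,None]
def pix(c,P):
    T=np.linalg.inv(c["T"]); r,_=cv2.Rodrigues(T[:3,:3])
    return cv2.projectPoints(np.float64(P).reshape(-1,1,3),r,T[:3,3],K(c),np.array([c["k1"],0,0,0.]))[0].reshape(-1,2)
def cam(n,save=None):
    c=cams.read_camera(n)
    if save: cv2.imwrite(f"pics/{save}.png",c["image"][:,:,::-1])
    c["hsv"]=cv2.cvtColor(c["image"],cv2.COLOR_RGB2HSV); return c
R={"blue":((105,150,40),(125,255,255)),"red":((0,200,60),(6,255,255)),"yellow":((20,190,50),(32,255,255)),"green":((65,80,20),(95,255,255)),"grey":((105,10,40),(150,70,140)),"dark":((100,20,0),(150,120,60))}
def cons(c,col,amin=60):
    lo,hi=R[col]; m=cv2.inRange(c["hsv"],lo,hi)
    cs,_=cv2.findContours(m,cv2.RETR_EXTERNAL,cv2.CHAIN_APPROX_NONE)
    return sorted([k for k in cs if cv2.contourArea(k)>amin],key=cv2.contourArea)[::-1]
E
python3 - <<'E'
from h import *
for n in("top","side"):
    c=cam(n)
    for k in R:
        for q in cons(c,k): print(n,k,cv2.contourArea(q),cv2.boundingRect(q))
    for p in ([(155,300),(308,317),(308,262),(335,265),(284,260),(232,317),(290,185),(385,320),(365,310),(250,335),(305,340)] if n=="top" else [(278,245),(275,225),(210,210),(200,162),(215,285),(240,210)]): print(n,p,c["hsv"][p[1],p[0]])
    if n=="top":
        im=c["image"][200:360,200:420,::-1]; cv2.imwrite("pics/z0.png",cv2.resize(im,None,fx=3.6,fy=3.6,interpolation=2))
    else:
        im=c["image"][140:370,120:420,::-1]; cv2.imwrite("pics/z1.png",cv2.resize(im,None,fx=2.6,fy=2.6,interpolation=2))
E
```

```text
top blue 1830.0 (208, 285, 57, 60)
top red 2591.5 (348, 290, 59, 59)
top yellow 2664.5 (280, 285, 59, 60)
top green 2094.5 (449, 277, 53, 72)
top (155, 300) [10 22 69]
top (308, 317) [ 15 110  37]
top (308, 262) [14 58 57]
top (335, 265) [ 14 175 102]
top (284, 260) [ 13 172 101]
top (232, 317) [ 14  43 136]
top (290, 185) [ 15  48 137]
top (385, 320) [  4 230 112]
top (365, 310) [  5 131  80]
top (250, 335) [112 168 103]
top (305, 340) [ 23 255 124]
side blue 2077.0 (172, 156, 71, 77)
side blue 92.0 (182, 216, 9, 23)
side red 1936.0 (187, 258, 52, 52)
side red 1881.0 (187, 306, 78, 63)
side yellow 2374.5 (185, 209, 70, 82)
side green 10398.0 (196, 374, 180, 106)
side (278, 245) [15  7 72]
side (275, 225) [ 15 192 110]
side (210, 210) [160  18  43]
side (200, 162) [ 20  44 105]
side (215, 285) [  3 203 171]
side (240, 210) [ 15  87 141]
```

View pics/z0.png

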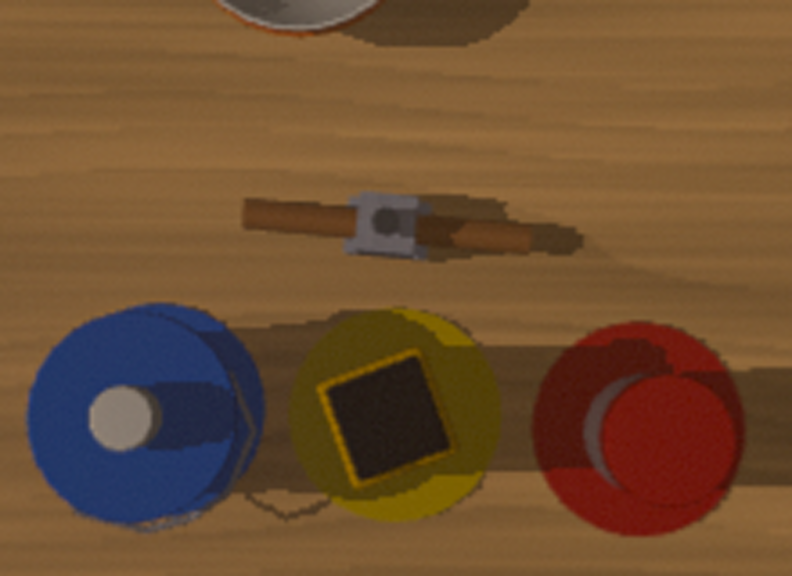

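View pics/z1.png

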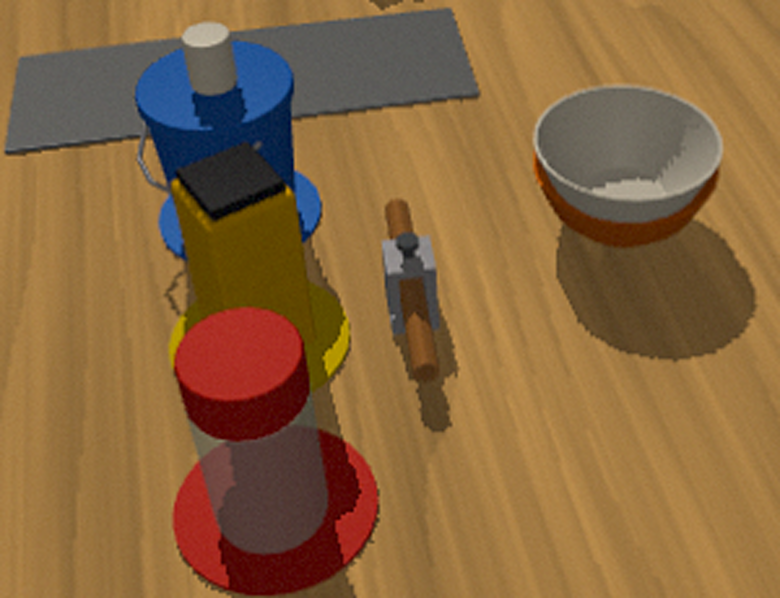

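```bash
cat >> h.py <<'E'
R.update(blue=((100,120,15),(130,255,255)),red=((0,190,25),(8,255,255)),yellow=((19,150,25),(34,255,255)),green=((60,60,10),(100,255,255)))
from scipy.optimize import least_squares
def circ(P,r,keep=None):
    f=lambda v:np.hypot(P[:,0]-v[0],P[:,1]-v[1])-r
    s=least_squares(f,P[:,:2].mean(0),loss="soft_l1",f_scale=.001); return s.x,np.std(f(s.x))
E
python3 - <<'E'
from h import *
for n in("top","side"):
    c=cam(n)
    for k in R:
        for q in cons(c,k): print(n,k,cv2.contourArea(q),cv2.boundingRect(q))
    for k in("red","yellow"):
        q=cons(c,k)[0 if n=="top" else -1 if k=="red" else 0].reshape(-1,2)
        print(n,k,circ(world(c,q,.003),.056))
    q=cons(c,"green")[0]; b=cv2.minAreaRect(q)
    m=cv2.inRange(c["hsv"],*R["green"]);
    w=world(c,cv2.approxPolyDP(q,4,True).reshape(-1,2),.003);print(w[:,:2])
c=cam("top")
print("knob",world(c,[(233.6,316.1)],.147),"jar",world(c,[(385.8,322.2)],.128))
t=np.array([(317,388),(418,348),(454,448),(357,489)])/3.6+200
w=world(c,t,.123);print("tin",w[:,:2],w.mean(0),[np.degrees(np.arctan2(*(w[(i+1)%4]-w[i])[1::-1])) for i in range(4)],np.linalg.norm(w-np.roll(w,1,0),axis=1))
# clamp body top centre, dowel ends
print("clamp top",world(c,[(387/3.6+200,222/3.6+200)],.052),"dowel ends",world(c,np.array([(245,213),(533,237)])/3.6+200,.025))
# grey mat corners
print("grey",world(c,[(130,208),(198,212),(181,402),(111,398)],.003))
print("bowl",world(c,[(283,175.5)],.07))
E
```

```text
top blue 2814.0 (208, 285, 65, 60)
top red 2657.5 (348, 290, 59, 59)
top yellow 2723.0 (280, 285, 60, 60)
top green 3348.5 (438, 256, 64, 94)
top red (array([ 0.46620135, -0.12815448]), np.float64(0.0005777202938392545))
top yellow (array([ 4.73022439e-01, -1.61587525e-04]), np.float64(0.0005661069537212843))
[[ 0.5843851  -0.32078481]
 [ 0.57285039 -0.30919187]
 [ 0.5823961  -0.3093913 ]
 [ 0.57469151 -0.29977169]
 [ 0.58603927 -0.28293918]
 [ 0.57648154 -0.28276354]
 [ 0.58040703 -0.29799264]
 [ 0.56894196 -0.29587249]
 [ 0.57253049 -0.2637374 ]
 [ 0.55541714 -0.26912544]
 [ 0.56292553 -0.25409859]
 [ 0.55143242 -0.24444045]
 [ 0.50042404 -0.25493311]
 [ 0.47629653 -0.28642471]
 [ 0.4425653  -0.26885619]
 [ 0.41117527 -0.27752743]
 [ 0.43237543 -0.35995611]]
side blue 2114.5 (172, 156, 71, 77)
side blue 105.0 (181, 215, 11, 25)
side red 2008.5 (187, 258, 52, 52)
side red 1914.0 (187, 305, 78, 64)
side yellow 2455.0 (184, 209, 71, 83)
side green 10424.0 (196, 373, 180, 107)
side red (array([ 0.46750882, -0.12780072]), np.float64(0.010313793467211561))
side yellow (array([0.47705775,
[... 221 characters left out ...]
  ]] jar [[ 0.46371544 -0.12974636  0.128     ]]
tin [[ 0.48660377  0.03443011]
 [ 0.50554252 -0.01279767]
 [ 0.45912875 -0.02992043]
 [ 0.43994824  0.01523229]] [0.47280582 0.00173607 0.123     ] [np.float64(-68.14877858693625), np.float64(-159.7501880816627), np.float64(113.01539449203723), np.float64(22.366188261870146)] [0.05045091 0.05088358 0.04947148 0.04905773]
clamp top [[0.56982866 0.00329765 0.052     ]] dowel ends [[ 0.57598781  0.07753813  0.025     ]
 [ 0.56442116 -0.07220899  0.025     ]]
grey [[0.67432824 0.34452343 0.003     ]
 [0.66764655 0.21497566 0.003     ]
 [0.3116564  0.23609524 0.003     ]
 [0.31915048 0.36458836 0.003     ]]
bowl [[0.72533822 0.04878857 0.07      ]]
```

```bash
cat >> h.py <<'E'
from scipy.spatial.transform import Rotation as Ro
def pose():
    s=observe(); return s["tool_pos"],Ro.from_euler("xyz",s["tool_rot"]).as_matrix()
def go(P,yaw,p0=None,R0=None):
    """row numbers to reach TCP P, tool down, jaw dir yaw (deg)"""
    if p0 is None: p0,R0=pose()
    best=None
    for y in (yaw,yaw+180):
        z=np.array([np.cos(np.radians(y)),np.sin(np.radians(y)),0]);x=np.array([0,0,-1.])
        Rt=np.c_[x,np.cross(z,x),z]
        v=Ro.from_matrix(R0.T@Rt).as_rotvec(degrees=True)
        if best is None or np.linalg.norm(v)<np.linalg.norm(best[0]): best=(v,Rt)
    d=R0.T@(np.array(P)-p0)*100
    print("row",np.round(best[0],2),np.round(d,2)); return best
E
python3 - <<'E'
from h import *
p,Rm=pose();print(p,Rm.round(3))
go([.473,.1225,.20],90)
for n in("top","side"):
    c=cam(n)
    q=np.vstack(cons(c,"blue")).reshape(-1,2)
    w=world(c,q,.003)
    for g in [(.473,.126)]:
        g=np.array(g)
        for it in range(20):
            dr=np.hypot(*(w[:,:2]-g).T); m=abs(dr-.056)<.004
            g2,sd=circ(w[m],.056)
            g=g2
        a=np.degrees(np.arctan2(*(w[m,:2]-g).T[::-1]))
        print(n,g,sd,m.sum(),np.histogram(a,bins=12,range=(-180,180))[0])
    e=world(c,cons(c,"red")[-1 if n=="side" else 0].reshape(-1,2),.003)
E
```

```text
[0.14289615 0.50509562 0.22657158] [[-0.    -0.962  0.272]
 [-0.     0.272  0.962]
 [-1.     0.    -0.   ]]
row [-1.58e+01 -2.00e-02 -1.00e-02] [  2.66 -42.18 -27.82]
top [0.47221076 0.13433609] 0.0017613600764531815 176 [15 14 19 13 16 15 14 12 15 15 13 15]
side [0.47548685 0.12242683] 0.001280933409818231 69 [10  8  0  0  9 11 10  6  3  0  1 11]
```

Call:
jog_arm:
  plan: [-4, 0, 0, 0, -4, -3, 1, -8, 0, 0, 0, -8, -6, 1, -12, 0, 0, 0, -12, -8.5, 1, -15.8, 0, 0, 0, -16, -11.3, 1, -15.8, 0, 0, 0, -20, -14, 1, -15.8, 0, 0, 0, -24, -16.5, 0.3, -15.8, 0, 0, 0, -28, -19, 0.3, -15.8, 0, 0, 0, -32, -21.5, 0.3, -15.8, 0, 0, 0, -36, -24, 0.3, -15.8, 0, 0, 0, -40, -26.5, 0.3]
  newtons: 25

```text
time: 1.45
tool_pos: [0.4568, 0.1395, 0.227]
tool_rot: [-1.092, 1.57, 0.479]
contact_force: [0.4, -0.2, -0.3]
opening: 0.0608
```

```bash
python3 - <<'E'
from h import *
print(observe()["tool_pos"],observe()["opening"]);go([.473,.1225,.117],90)
E
```

```text
[0.4567617  0.13954152 0.22695084] 0.06078941898361729
row [-0.02  0.02  0.03] [11.   -1.62 -1.71]
```

Call:
jog_arm:
  plan: [0, 0, 0, 0, -1.6, -1.7, 0.3, 0, 0, 0, 3, -1.6, -1.7, 0.3, 0, 0, 0, 6, -1.6, -1.7, 0.3, 0, 0, 0, 8, -1.6, -1.7, 0.3, 0, 0, 0, 9.5, -1.6, -1.7, 0.3, 0, 0, 0, 10.5, -1.6, -1.7, 0.3, 0, 0, 0, 10.9, -1.6, -1.7, 0.3, 0, 0, 0, 10.9, -1.6, -1.7, 0.3]

```text
time: 2.25
tool_pos: [0.4717, 0.1243, 0.1177]
tool_rot: [1.476, 1.571, 3.046]
contact_force: [0.5, 0.9, 0.4]
opening: 0.0596
```

```bash
python3 - <<'E'
from h import *
c=cam("side");im=c["image"][100:300,100:360,::-1];cv2.imwrite("pics/a1.png",cv2.resize(im,None,fx=3,fy=3))
print(observe()["tool_pos"])
E
```

```text
[0.4720096  0.12435992 0.118176  ]
```

View pics/a1.png

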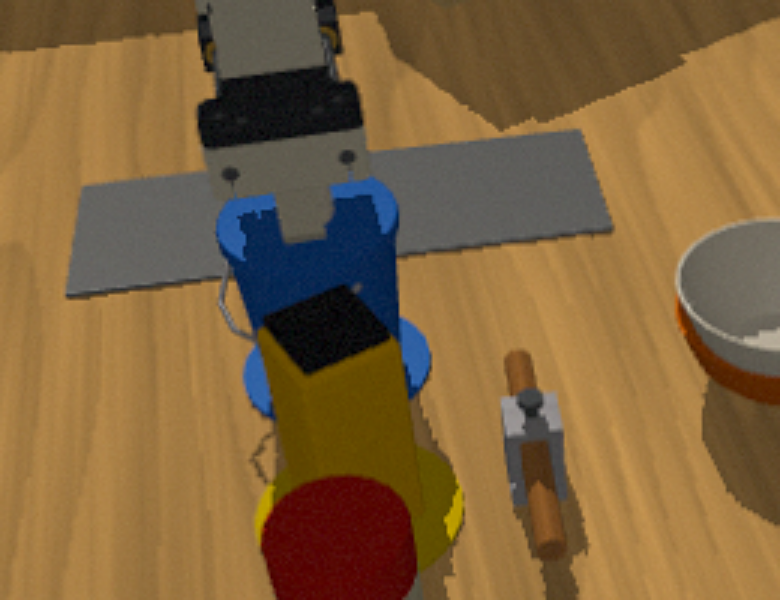

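Call:
jog_arm:
  plan: [0, 0, 0, 0, 0, 0, -1, 0, 0, 0, 0, 0, 0, -1, 0, 0, 0, 0, 0, 0, -1, 0, 0, 0, 0, 0, 0, -1, 0, 0, 0, 0, 0, 0, -1, 0, 0, 0, -0.5, 0, 0, -1, 0, 0, 0, -1.5, 0, 0, -1, 0, 0, 0, -3, 0, 0, -1, 0, 0, 0, -4, 0, 0, -1, 0, 0, 0, -4, 0, 0, -1]
  newtons: 25

```text
time: 3.3
tool_pos: [0.4726, 0.1244, 0.1594]
tool_rot: [-1.456, 1.567, 0.115]
contact_force: [0.1, 0.1, -2.3]
opening: 0.0295
```

```bash
python3 - <<'E'
from h import *
o=observe();print(o["tool_pos"],o["opening"],o["contact_force"]);go([.378,.297,.160],90)
E
```

```text
[0.47263995 0.12436592 0.15940711] 0.029529657213619907 [ 0.13180264  0.12765697 -2.25095969]
row [-0.    0.02  0.19] [-0.08  9.46 17.26]
```

Call:
jog_arm:
  plan: [0, 0, 0, 0, 1, 1.8, -1, 0, 0, 0, 0, 2.5, 4.5, -1, 0, 0, 0, 0, 4, 7.2, -1, 0, 0, 0, 0, 5.5, 10, -1, 0, 0, 0, 0, 7, 12.7, -1, 0, 0, 0, 0, 8.3, 15.2, -1, 0, 0, 0, 0, 9.2, 16.7, -1, 0, 0, 0, 0, 9.5, 17.3, -1, 0, 0, 0, 0, 9.5, 17.3, -1, 0, 0, 0, 2, 9.5, 17.3, -1]

```text
time: 4.3
tool_pos: [0.3786, 0.2976, 0.1393]
tool_rot: [-1.141, 1.565, 0.43]
contact_force: [0.6, -1.4, -2.6]
opening: 0.0295
```

```bash
python3 - <<'E'
from h import *
o=observe();print(o["tool_pos"],o["opening"],o["contact_force"])
for n in("top","side"):
    c=cam(n,"b_"+n)
    for q in cons(c,"blue"): print(n,cv2.contourArea(q),cv2.boundingRect(q))
E
```

```text
[0.37860217 0.29761654 0.13933433] 0.029485324352172916 [ 0.57006933 -1.41080119 -2.63231835]
top 2606.0 (215, 285, 58, 58)
top 734.5 (100, 342, 65, 19)
side 2667.0 (115, 109, 59, 72)
side 182.0 (223, 203, 20, 30)
side 108.0 (181, 215, 11, 25)
```

View pics/b_side.png

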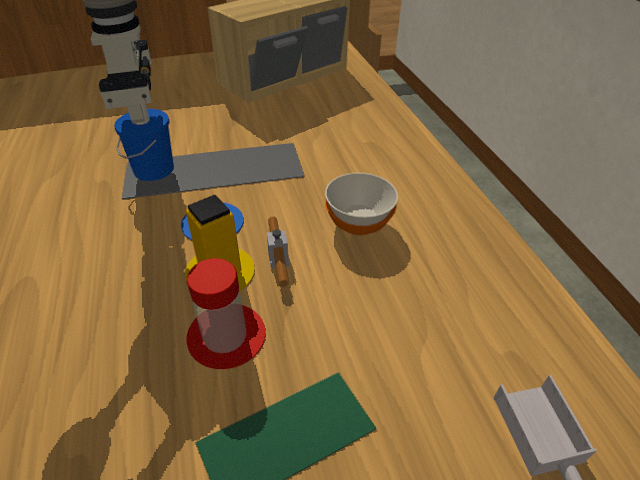

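View pics/b_top.png

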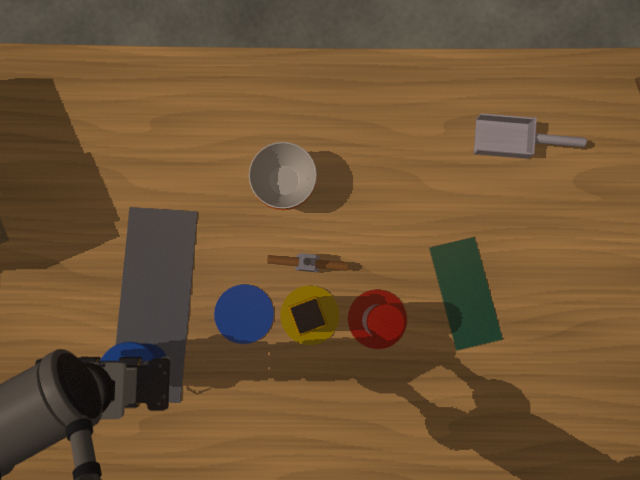

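Call:
jog_arm:
  plan: [0, 0, 0, 1, 0, 0, -1, 0, 0, 0, 1.6, 0, 0, -1, 0, 0, 0, 2.0, 0, 0, -1, 0, 0, 0, 2.1, 0, 0, -1, 0, 0, 0, 2.1, 0, 0, -1, 0, 0, 0, 2.1, 0, 0, 0.2, 0, 0, 0, 2.1, 0, 0, 0.2, 0, 0, 0, 2.1, 0, 0, 0.2, 0, 0, 0, 0, 0, 0, 0.2, 0, 0, 0, -4, 0, 0, 1]

```text
time: 5.4
tool_pos: [0.3752, 0.2964, 0.1761]
tool_rot: [2.067, 1.565, -2.646]
contact_force: [1.2, 0.4, 0.5]
opening: 0.059
```

```bash
python3 - <<'E'
from h import *
o=observe();print(o["tool_pos"],o["opening"],o["contact_force"])
c=cam("top");q=cons(c,"blue")[0];print(circ(world(c,q.reshape(-1,2),.003),.056))
go([.473,.0017,.190],111.9)
E
```

```text
[0.37522806 0.29638307 0.17610653] 0.05902525507065253 [1.24730967 0.42863508 0.53513737]
(array([0.47458921, 0.1240359 ]), np.float64(0.0005467945726717279))
row [-21.89   0.14   0.4 ] [ -0.66  -9.43 -29.68]
```

Call:
jog_arm:
  plan: [0, 0, 0, -0.7, -1, -3, 1, -4, 0, 0, -0.7, -2, -6, 1, -10, 0, 0, -0.7, -3.2, -10, 1, -16, 0, 0, -0.7, -4.5, -14, 1, -21.9, 0, 0, -0.7, -6, -18.5, 1, -21.9, 0, 0, -0.7, -7.2, -23, 1, -21.9, 0, 0, -0.7, -8.5, -27, 1, -21.9, 0, 0, -0.7, -9.4, -29.7, 1, -21.9, 0, 0, -0.7, -9.4, -29.7, 1, -21.9, 0, 0, -0.7, -9.4, -29.7, 1]

```text
time: 6.45
tool_pos: [0.4706, 0.0, 0.1845]
tool_rot: [0.117, 1.57, 2.069]
contact_force: [-0.6, 0.2, -0.4]
opening: 0.0918
```

```bash
python3 - <<'E'
from h import *
o=observe();print(o["tool_pos"],o["opening"],o["contact_force"])
go([.473,.0017,.086],111.9)
c=cam("side");im=c["image"][60:300,80:360,::-1];cv2.imwrite("pics/a2.png",cv2.resize(im,None,fx=2.5,fy=2.5))
E
```

```text
[4.70602380e-01 1.73947613e-05 1.84490465e-01] 0.09182098190663225 [-0.64747136  0.16344946 -0.35310889]
row [-0.1   0.03 -0.  ] [ 9.85 -0.29  0.06]
```

View pics/a2.png

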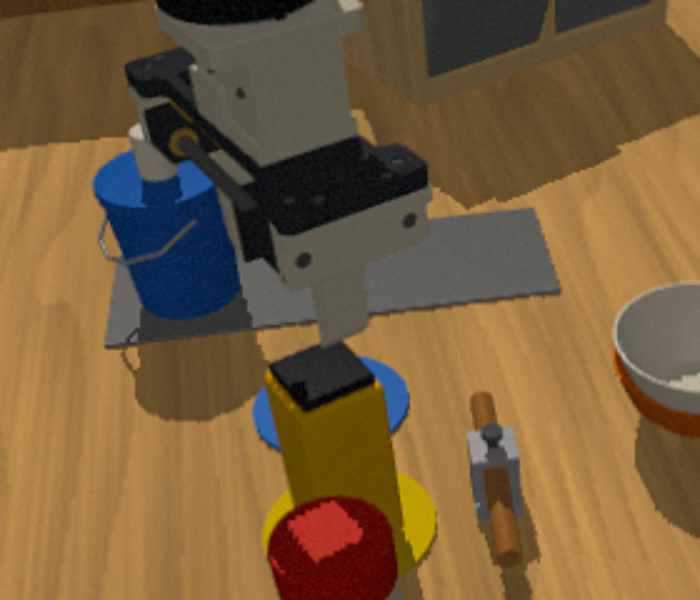

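Call:
jog_arm:
  plan: [0, 0, 0, 2, -0.3, 0, 1, 0, 0, 0, 4.5, -0.3, 0, 1, 0, 0, 0, 7, -0.3, 0, 1, 0, 0, 0, 9, -0.3, 0, 1, 0, 0, 0, 9.8, -0.3, 0, 1, 0, 0, 0, 9.8, -0.3, 0, 1]

```text
time: 7.1
tool_pos: [0.4727, 0.0024, 0.0861]
tool_rot: [0.933, 1.569, 2.887]
contact_force: [0.1, 0.6, 0.1]
opening: 0.0918
```

Call:
jog_arm:
  plan: [0, 0, 0, 0, 0, 0, -1, 0, 0, 0, 0, 0, 0, -1, 0, 0, 0, 0, 0, 0, -1, 0, 0, 0, 0, 0, 0, -1, 0, 0, 0, 0, 0, 0, -1, 0, 0, 0, -0.5, 0, 0, -1, 0, 0, 0, -1.5, 0, 0, -1, 0, 0, 0, -3, 0, 0, -1, 0, 0, 0, -4, 0, 0, -1, 0, 0, 0, -4, 0, 0, -1]
  newtons: 25

```text
time: 8.1
tool_pos: [0.4744, 0.0012, 0.1284]
tool_rot: [-2.08, 1.567, -0.127]
contact_force: [-0.4, -0.0, -2.3]
opening: 0.0537
```

```bash
python3 - <<'E'
from h import *
o=observe();print(o["tool_pos"],o["opening"],o["contact_force"])
go([.523,.289,.127],111.9)
E
```

```text
[0.47444535 0.00124271 0.12835871] 0.053691305378959074 [-0.38219797 -0.02733784 -2.30028021]
row [-0.   -0.09  0.17] [  0.14 -15.24  24.89]
```

Call:
jog_arm:
  plan: [0, 0, 0, 0, -1, 1.7, -1, 0, 0, 0, 0, -2.7, 4.4, -1, 0, 0, 0, 0, -4.6, 7.5, -1, 0, 0, 0, 0, -6.5, 10.6, -1, 0, 0, 0, 0, -8.4, 13.7, -1, 0, 0, 0, 0, -10.3, 16.8, -1, 0, 0, 0, 0, -12.2, 19.9, -1, 0, 0, 0, 0, -13.8, 22.6, -1, 0, 0, 0, 0, -14.9, 24.4, -1, 0, 0, 0, 0, -15.2, 24.9, -1]

```text
time: 9.1
tool_pos: [0.5212, 0.2912, 0.1259]
tool_rot: [0.775, 1.57, 2.73]
contact_force: [-0.1, -1.1, -2.5]
opening: 0.0537
```

```bash
python3 - <<'E'
from h import *
o=observe();print(o["tool_pos"],o["opening"],o["contact_force"])
go([.523,.289,.087],111.9)
c=cam("top","c_top");print(circ(world(c,max(cons(c,"yellow"),key=lambda q:cv2.boundingRect(q)[0]).reshape(-1,2),.003),.056),[cv2.boundingRect(q) for q in cons(c,"yellow")])
E
```

```text
[0.52123723 0.2911878  0.12590418] 0.05369375201237784 [-0.0574791  -1.08201356 -2.51068662]
row [ 0.13  0.03 -0.03] [ 3.89 -0.08 -0.27]
(array([ 4.73108042e-01, -2.63101609e-04]), np.float64(0.0005403106541546234)) [(280, 285, 60, 60), (126, 290, 41, 16)]
```

View pics/c_top.png

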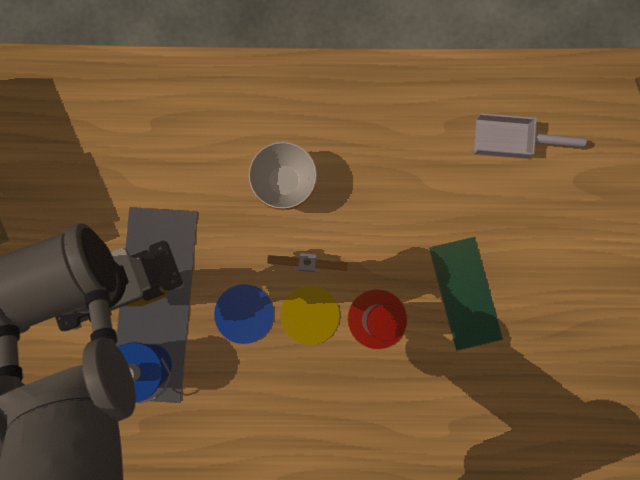

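Call:
jog_arm:
  plan: [0, 0, 0, 1, 0, 0, -1, 0, 0, 0, 2.3, 0, 0, -1, 0, 0, 0, 3.3, 0, 0, -1, 0, 0, 0, 3.7, 0, 0, -1, 0, 0, 0, 3.9, 0, 0, -1, 0, 0, 0, 3.9, 0, 0, -1, 0, 0, 0, 3.9, 0, 0, 0.7, 0, 0, 0, 3.9, 0, 0, 0.7, 0, 0, 0, 3.9, 0, 0, 0.7, 0, 0, 0, 2, 0, 0, 0.7]

```text
time: 10.15
tool_pos: [0.5203, 0.2886, 0.1049]
tool_rot: [1.547, 1.566, -2.783]
contact_force: [0.1, -0.5, 0.3]
opening: 0.0774
```

Call:
jog_arm:
  plan: [0, 0, 0, -2, 0, 0, 0.7, 0, 0, 0, -5, 0, 0, 0.7, 0, 0, 0, -8, 0, 0, 0.7, 0, 0, 0, -8, 0, 0, 0.7]

```text
time: 10.55
tool_pos: [0.5238, 0.2901, 0.1916]
tool_rot: [-1.57, 1.562, 0.383]
contact_force: [0.4, 0.9, -0.2]
opening: 0.0782
```

```bash
python3 - <<'E'
from h import *
o=observe();print(o["tool_pos"],o["opening"],o["contact_force"])
go([.464,-.1297,.19],90)
c=cam("side");im=c["image"][60:360,80:380,::-1];cv2.imwrite("pics/a3.png",cv2.resize(im,None,fx=2,fy=2))
E
```

```text
[0.52383164 0.29007965 0.19162536] 0.07818709428780403 [ 0.41885206  0.88425554 -0.24153657]
row [21.91  0.1   0.52] [-3.000e-02  2.121e+01 -3.671e+01]
```

View pics/a3.png

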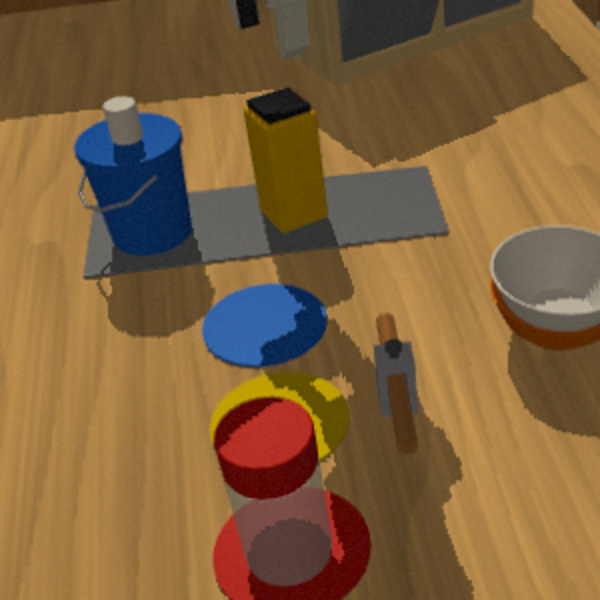

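Call:
jog_arm:
  plan: [0, 0, 0, 0, 1, -1.7, 0.8, 4, 0, 0, 0, 3, -5.2, 1, 10, 0, 0, 0, 5.3, -9.2, 1, 16, 0, 0, 0, 7.6, -13.2, 1, 21.9, 0, 0, 0, 10, -17.3, 1, 21.9, 0, 0, 0, 12.3, -21.3, 1, 21.9, 0, 0, 0, 14.7, -25.4, 1, 21.9, 0, 0, 0, 17, -29.4, 1, 21.9, 0, 0, 0, 19.2, -33.3, 1, 21.9, 0, 0, 0, 20.7, -35.8, 1]

```text
time: 11.6
tool_pos: [0.462, -0.1227, 0.1857]
tool_rot: [1.429, 1.569, 2.998]
contact_force: [1.1, -0.0, 0.4]
opening: 0.0917
```

```bash
python3 - <<'E'
from h import *
o=observe();print(o["tool_pos"],o["opening"],o["contact_force"])
go([.464,-.1297,.092],90)
E
```

```text
[ 0.46196001 -0.12273433  0.18572371] 0.09165177867154066 [ 1.07381528 -0.01407295  0.36909531]
row [-0.1   0.01 -0.08] [ 9.37 -0.22 -0.7 ]
```

Call:
jog_arm:
  plan: [0, 0, 0, 0, -0.2, -0.7, 1, 0, 0, 0, 0, -0.2, -0.7, 1, 0, 0, 0, 0, -0.2, -0.7, 1]

```text
time: 11.9
tool_pos: [0.465, -0.1262, 0.1861]
tool_rot: [0.719, 1.569, 2.291]
contact_force: [-0.4, -1.1, -0.1]
opening: 0.0919
```

```bash
python3 - <<'E'
from h import *
o=observe();print(o["tool_pos"],o["opening"],o["contact_force"])
go([.464,-.1297,.092],90)
E
```

```text
[ 0.46496965 -0.1261858   0.18614253] 0.09188433662391825 [-0.3707145  -1.11899571 -0.05951004]
row [ 0.03  0.06 -0.05] [ 9.41  0.09 -0.36]
```

Call:
jog_arm:
  plan: [0, 0, 0, 2, 0, -0.3, 1, 0, 0, 0, 4.5, 0, -0.3, 1, 0, 0, 0, 7, 0, -0.3, 1, 0, 0, 0, 8.7, 0, -0.3, 1, 0, 0, 0, 9.4, 0, -0.3, 1, 0, 0, 0, 9.4, 0, -0.3, 1]

```text
time: 12.5
tool_pos: [0.4648, -0.1289, 0.092]
tool_rot: [1.032, 1.569, 2.605]
contact_force: [0.7, -0.8, -0.0]
opening: 0.0914
```

Call:
jog_arm:
  plan: [0, 0, 0, 0, 0, 0, -1, 0, 0, 0, 0, 0, 0, -1, 0, 0, 0, 0, 0, 0, -1, 0, 0, 0, 0, 0, 0, -1, 0, 0, 0, 0, 0, 0, -1, 0, 0, 0, -0.5, 0, 0, -1, 0, 0, 0, -1.5, 0, 0, -1, 0, 0, 0, -3, 0, 0, -1, 0, 0, 0, -4, 0, 0, -1, 0, 0, 0, -4, 0, 0, -1]
  newtons: 25

```text
time: 13.5
tool_pos: [0.466, -0.1307, 0.1343]
tool_rot: [-1.993, 1.568, -0.422]
contact_force: [-0.7, 0.3, -3.2]
opening: 0.0617
```

```bash
python3 - <<'E'
from h import *
o=observe();print(o["tool_pos"],o["opening"],o["contact_force"])
go([.616,.283,.135],90)
c=cam("side","d1")
E
```

```text
[ 0.46595083 -0.13068894  0.13431005] 0.06166309479353585 [-0.65914048  0.34890038 -3.15691026]
row [-0.   -0.08  0.17] [ -0.08 -15.    41.37]
```

View pics/d1.png

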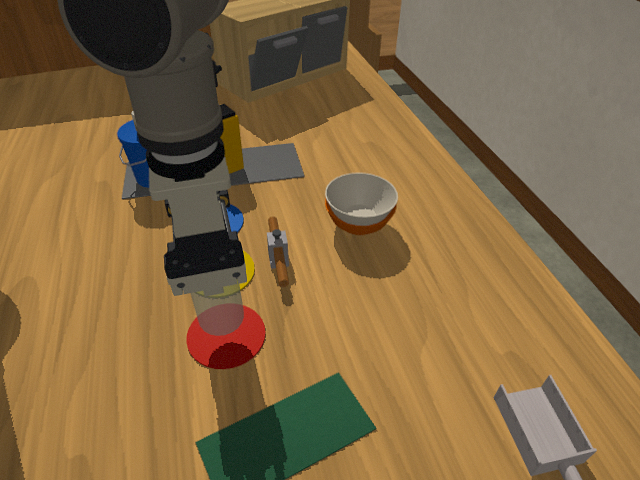

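Call:
jog_arm:
  plan: [0, 0, 0, -2, 0, 0, -1, 0, 0, 0, -4, -0.5, 1.5, -1, 0, 0, 0, -4, -2, 5.4, -1, 0, 0, 0, -4, -3.5, 9.7, -1, 0, 0, 0, -4, -5, 14, -1, 0, 0, 0, -4, -7, 19, -1, 0, 0, 0, -4, -9, 24, -1, 0, 0, 0, -4, -11.3, 29, -1, 0, 0, 0, -4, -13, 34, -1, 0, 0, 0, -4, -14.3, 37.5, -1]

```text
time: 14.55
tool_pos: [0.6071, 0.244, 0.1715]
tool_rot: [1.889, 1.569, -2.824]
contact_force: [1.4, -1.0, -3.5]
opening: 0.0616
```

Call:
jog_arm:
  plan: [0, 0, 0, 0, -0.5, 2, -1, 0, 0, 0, 0, -0.7, 3.3, -1, 0, 0, 0, 0, -0.7, 3.8, -1, 0, 0, 0, 0, -0.7, 3.8, -1, 0, 0, 0, 0, -0.7, 3.8, -1]

```text
time: 15.05
tool_pos: [0.614, 0.2786, 0.1728]
tool_rot: [2.531, 1.57, -2.183]
contact_force: [-0.2, -1.0, -3.4]
opening: 0.0617
```

```bash
python3 - <<'E'
from h import *
o=observe();print(o["tool_pos"],o["opening"],o["contact_force"])
go([.616,.283,.093],90)
c=cam("side","d2")
c=cam("top","d2t"); print(circ(world(c,cons(c,"red")[0].reshape(-1,2),.003),.056),[cv2.boundingRect(q) for q in cons(c,"red")])
E
```

```text
[0.61401535 0.27864724 0.17277722] 0.061650927650050896 [-0.2308789  -1.03486784 -3.39518035]
row [-0.07 -0.03 -0.02] [ 7.98 -0.2   0.44]
(array([ 0.46622569, -0.12829312]), np.float64(0.0005258021896311165)) [(348, 290, 59, 59)]
```

View pics/d2.png

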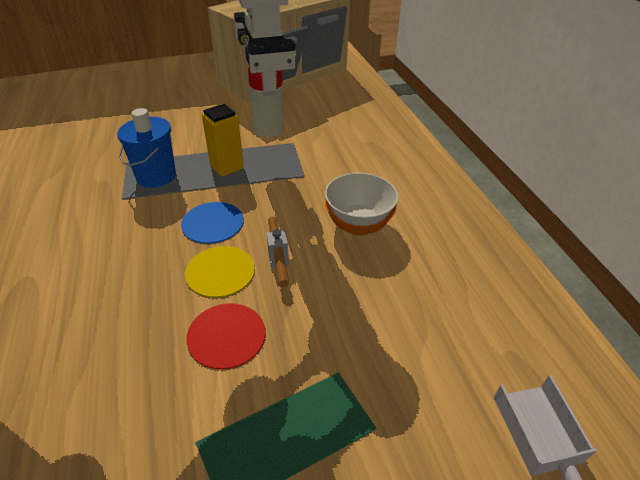

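Call:
jog_arm:
  plan: [0, 0, 0, 2, 0, 0.4, -1, 0, 0, 0, 4, 0, 0.4, -1, 0, 0, 0, 6, 0, 0.4, -1, 0, 0, 0, 7.4, 0, 0.4, -1, 0, 0, 0, 7.9, 0, 0.4, -1, 0, 0, 0, 8, 0, 0.4, -1, 0, 0, 0, 8, 0, 0.4, -1, 0, 0, 0, 8, 0, 0.4, 0.9, 0, 0, 0, 8, 0, 0.4, 0.9, 0, 0, 0, 8, 0, 0.4, 0.9]

```text
time: 16.15
tool_pos: [0.6146, 0.2842, 0.0936]
tool_rot: [-1.22, 1.569, 0.351]
contact_force: [-0.3, -0.1, 0.2]
opening: 0.0808
```

Call:
jog_arm:
  plan: [0, 0, 0, -1, 0, 0, 0.9, 0, 0, 0, -4, 0, 0, 0.9, 0, 0, 0, -8, 0, 0, 0.9, 0, 0, 0, -11, 0, 0, 0.9, 0, 0, 0, -11, 0, 0, 0.9]

```text
time: 16.65
tool_pos: [0.6164, 0.2849, 0.2097]
tool_rot: [-1.242, 1.56, 0.329]
contact_force: [1.0, 1.1, 0.2]
opening: 0.0872
```

```bash
python3 - <<'E'
from h import *
o=observe();print(o["tool_pos"],o["opening"],o["contact_force"])
go([.570,.003,.12],-4.4)
c=cam("side","e1")
for k in("blue","yellow","red"):
    for q in cons(c,k):
        x,y,w,h=cv2.boundingRect(q)
        if y>195: print("side",k,circ(world(c,q.reshape(-1,2),.003),.056))
w=world(c,cv2.approxPolyDP(cons(c,"green")[0],4,True).reshape(-1,2),.003);print(w[:,:2])
c=cam("top","e1t")
E
```

```text
[0.61641442 0.28494888 0.2097097 ] 0.08716773925025953 [1.01098721 1.14561206 0.23607657]
row [-85.59  -0.29   0.65] [  8.82   4.74 -28.23]
side blue (array([0.47570871, 0.12116339]), np.float64(0.0007735064487611635))
side yellow (array([ 0.47408611, -0.00174982]), np.float64(0.0008080464999880544))
side red (array([ 0.46758078, -0.12916864]), np.float64(0.00047661213198827714))
[[ 0.62426543 -0.31254652]
 [ 0.60293354 -0.22930033]
 [ 0.41183838 -0.27767314]
 [ 0.42415146 -0.32395464]
 [ 0.5029147  -0.34391418]]
```

View pics/e1.png

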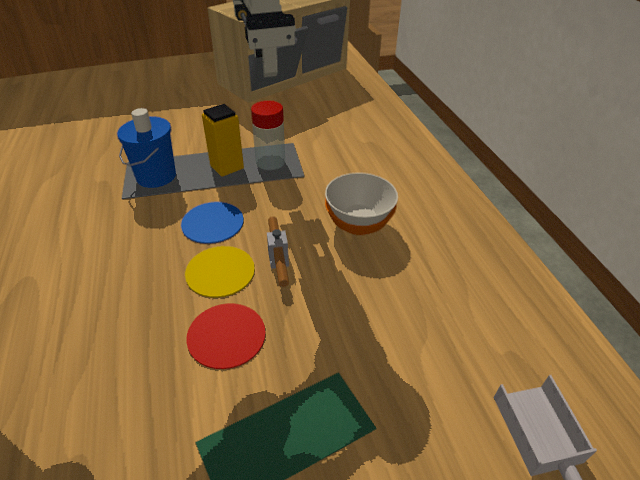

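View pics/e1t.png

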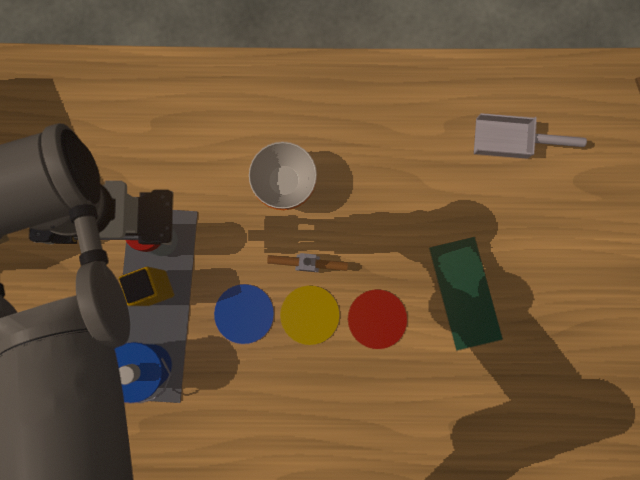

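Call:
jog_arm:
  plan: [4, 0, 0, 0, 0.2, -1, 1, 12, 0, 0, 0, 0.7, -4, 1, 20, 0, 0, 0, 1.2, -7, 1, 28, 0, 0, 0, 1.7, -10, 1, 36, 0, 0, 0, 2.2, -13, 1, 44, 0, 0, 0, 2.7, -16, 1, 52, 0, 0, 0, 3.2, -19, 1, 60, 0, 0, 0, 3.7, -22, 1, 68, 0, 0, 0, 4.2, -25, 1, 76, 0, 0, 0, 4.7, -28, 1]

```text
time: 17.75
tool_pos: [0.566, 0.003, 0.2014]
tool_rot: [2.73, 1.568, 2.969]
contact_force: [0.1, 0.2, 0.5]
opening: 0.0918
```

Call:
jog_arm:
  plan: [8, 0, 0, 2, 0, 0, 1, 16, 0, 0, 4, 0, 0, 1, 18.4, 0, 0, 6, 0, 0, 1, 18.4, 0, 0, 8, 0, 0, 1, 18.4, 0, 0, 9, 0, 0, 1, 18.4, 0, 0, 9, 0, 0, 1]

```text
time: 18.35
tool_pos: [0.5657, 0.0043, 0.1107]
tool_rot: [3.068, 1.566, 2.992]
contact_force: [-0.7, 1.1, -0.4]
opening: 0.0915
```

```bash
python3 - <<'E'
from h import *
o=observe();print(o["tool_pos"],o["opening"],o["contact_force"],o["qpos"])
go([.570,.003,.017],-4.4)
c=cam("side");im=c["image"][140:340,180:440,::-1];cv2.imwrite("pics/f1.png",cv2.resize(im,None,fx=3,fy=3))
E
```

```text
[0.5656942 0.0042823 0.1106908] 0.09150407385616478 [-0.67156253  1.0510853  -0.36896279] [-1.27952108e-01  5.31884890e-01  1.56359451e+00  1.14901321e-04
  1.05065291e+00 -5.13146047e-02]
row [ 0.01 -0.26 -0.02] [ 9.37 -0.1   0.48]
```

View pics/f1.png

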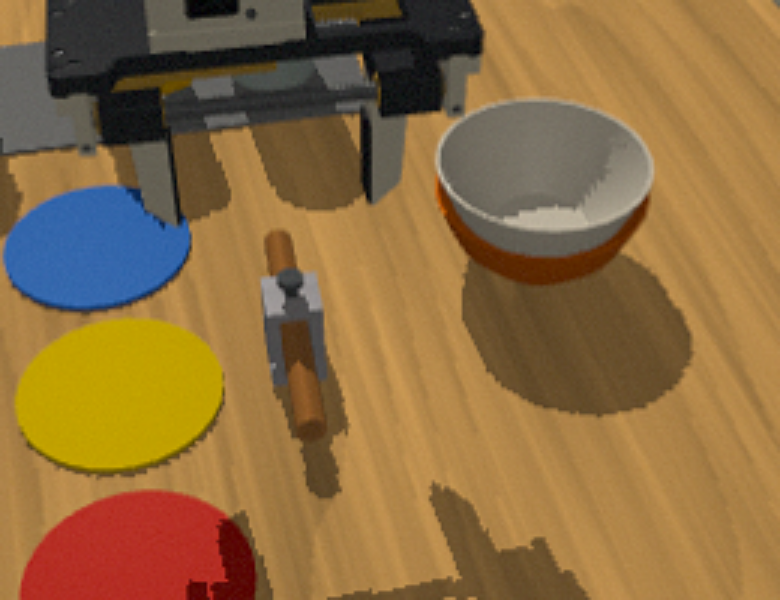

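Call:
jog_arm:
  plan: [0, 0, 0, 1, 0, 0.4, 0.5, 0, 0, 0, 3, 0, 0.4, 0.5, 0, 0, 0, 5, 0, 0.4, 0.5, 0, 0, 0, 7, 0, 0.4, 0.5, 0, 0, 0, 8.4, 0, 0.4, 0.5, 0, 0, 0, 9.1, 0, 0.4, 0.5, 0, 0, 0, 9.1, 0, 0.4, 0.5]

```text
time: 19.1
tool_pos: [0.5709, 0.0038, 0.0211]
tool_rot: [3.014, 1.57, 2.937]
contact_force: [0.2, 0.5, 0.4]
opening: 0.0692
```

```bash
python3 - <<'E'
from h import *
o=observe();print(o["tool_pos"],o["opening"],o["contact_force"])
c=cam("side");im=c["image"][140:340,180:440,::-1];cv2.imwrite("pics/f2.png",cv2.resize(im,None,fx=3,fy=3))
E
```

```text
[0.57092908 0.00379663 0.02110157] 0.06916922039033829 [0.15903861 0.48009074 0.41689743]
```

View pics/f2.png

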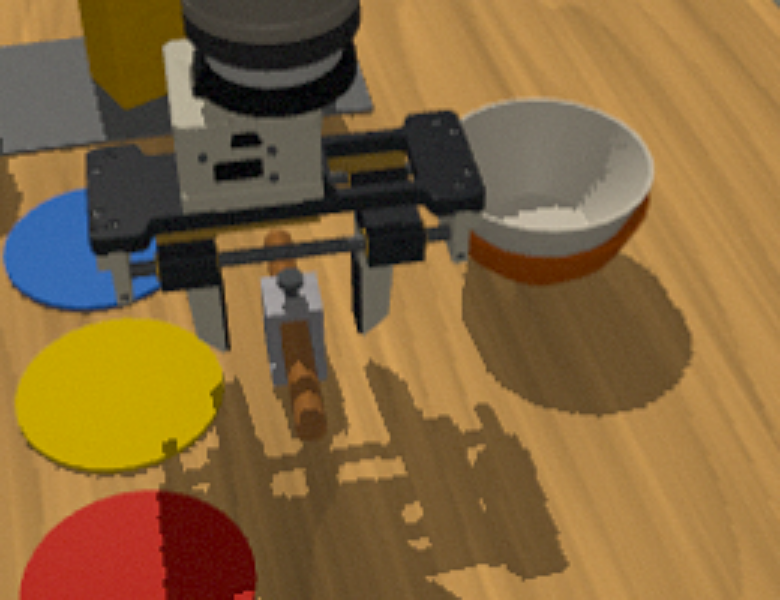

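Call:
jog_arm:
  plan: [0, 0, 0, 0, 0, 0, -1, 0, 0, 0, 0, 0, 0, -1, 0, 0, 0, 0, 0, 0, -1, 0, 0, 0, 0, 0, 0, -1, 0, 0, 0, 0, 0, 0, -1, 0, 0, 0, -0.5, 0, 0, -1, 0, 0, 0, -1.5, 0, 0, -1, 0, 0, 0, -3.5, 0, 0, -1, 0, 0, 0, -6, 0, 0, -1, 0, 0, 0, -7, 0, 0, -1]
  newtons: 35

```text
time: 20.15
tool_pos: [0.5723, 0.0037, 0.0945]
tool_rot: [-0.023, 1.567, -0.1]
contact_force: [-0.3, -0.4, -2.4]
opening: 0.0295
```

```bash
python3 - <<'E'
from h import *
o=observe();print(o["tool_pos"],o["opening"],o["contact_force"])
c=cam("top","g1")
w=world(c,[(430,247),(474.5,238),(502.5,339.5),(457,349.5)],.003);print(w,w.mean(0),np.degrees(np.arctan2(*(w[1]-w[2])[1::-1])),np.degrees(np.arctan2(*(w[0]-w[3])[1::-1])))
go([.518,-.2945,.09],-75.8)
E
```

```text
[0.57232251 0.0036948  0.09450305] 0.029524800366597607 [-0.33507962 -0.37879164 -2.39864025]
[[ 0.60294439 -0.22997668  0.003     ]
 [ 0.62077394 -0.31491679  0.003     ]
 [ 0.42963187 -0.36265701  0.003     ]
 [ 0.41025284 -0.27750701  0.003     ]] [ 0.51590076 -0.29626437  0.003     ] 14.023462175670637 13.856280237185992
row [71.4   0.27 -0.18] [  0.5  -30.14  -3.17]
```

View pics/g1.png

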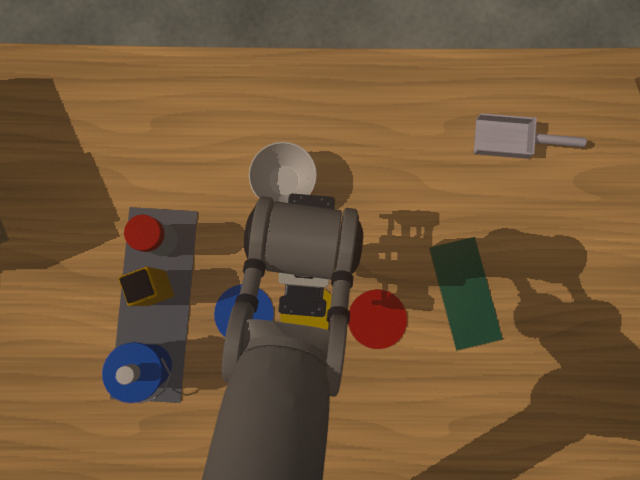

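Call:
jog_arm:
  plan: [4, 0, 0, 0, -1.5, -0.2, -1, 12, 0, 0, 0, -4.5, -0.5, -1, 20, 0, 0, 0, -8, -0.9, -1, 28, 0, 0, 0, -11.5, -1.2, -1, 36, 0, 0, 0, -15, -1.6, -1, 44, 0, 0, 0, -18.5, -2, -1, 52, 0, 0, 0, -22, -2.4, -1, 60, 0, 0, 0, -25.5, -2.7, -1, 66, 0, 0, 0, -28.5, -3, -1, 70, 0, 0, 0, -30, -3.2, -1]

```text
time: 21.2
tool_pos: [0.5152, -0.2953, 0.0908]
tool_rot: [-1.824, 1.57, -3.129]
contact_force: [-0.2, -1.1, -2.0]
opening: 0.0296
```

Call:
jog_arm:
  plan: [1.4, 0, 0, 0, -0.2, 0, -1, 1.4, 0, 0, 0, -0.2, 0, -1, 1.4, 0, 0, 0, -0.2, 0, -1]

```text
time: 21.5
tool_pos: [0.5142, -0.2922, 0.0913]
tool_rot: [-2.796, 1.57, 2.166]
contact_force: [-0.5, -0.6, -2.2]
opening: 0.0297
```

```bash
python3 - <<'E'
from h import *
o=observe();print(o["tool_pos"],o["opening"],o["contact_force"])
go([.517,-.2955,.0245],-76)
c=cam("top","g2")
t=np.array([(124,375),(137,287),(144,232)])
print(world(c,t[:1],.147),world(c,t[1:2],.131),world(c,t[2:],.128))
E
```

```text
[ 0.51416812 -0.29217564  0.09131421] 0.029652719440614643 [-0.45673136 -0.59029835 -2.24484687]
row [ 0.32 -0.07  0.02] [6.68 0.19 0.4 ]
[[0.37806435 0.29655647 0.147     ]] [[0.52014633 0.28655926 0.131     ]] [[0.61314056 0.27923075 0.128     ]]
```

View pics/g2.png

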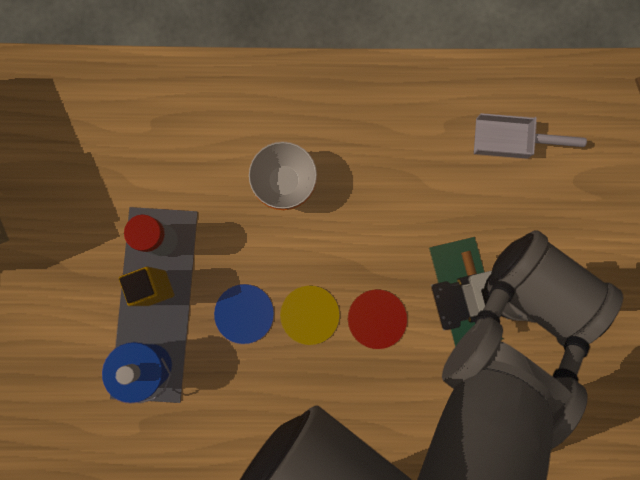

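Call:
jog_arm:
  plan: [0, 0, 0, 1.5, 0.2, 0.3, -1, 0, 0, 0, 3.5, 0.2, 0.3, -1, 0, 0, 0, 5.2, 0.2, 0.3, -1, 0, 0, 0, 6.2, 0.2, 0.3, -1, 0, 0, 0, 6.6, 0.2, 0.3, -1, 0, 0, 0, 6.7, 0.2, 0.3, -1, 0, 0, 0, 6.7, 0.2, 0.3, -1]

```text
time: 22.25
tool_pos: [0.517, -0.2954, 0.0256]
tool_rot: [-2.861, 1.571, 2.1]
contact_force: [-2.4, 2.1, 5.8]
opening: 0.0293
```

```bash
python3 - <<'E'
from h import *
o=observe();print(o["tool_pos"],o["opening"],o["contact_force"])
c=cam("side");im=c["image"][300:480,120:440,::-1];cv2.imwrite("pics/g3.png",cv2.resize(im,None,fx=2.4,fy=2.4))
E
```

```text
[ 0.51695369 -0.29535524  0.02556829] 0.029337226338530843 [-2.43331099  2.05504341  5.77034538]
```

View pics/g3.png

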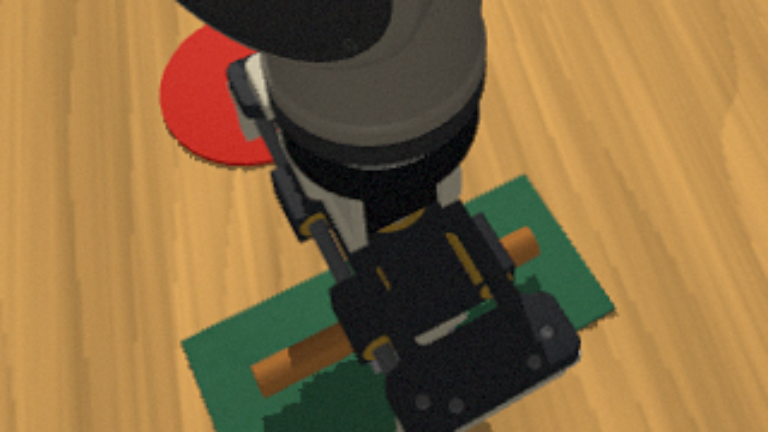

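Call:
jog_arm:
  plan: [0, 0, 0, 0, 0, 0, 0.4, 0, 0, 0, 0, 0, 0, 0.4, 0, 0, 0, 0, 0, 0, 0.4, 0, 0, 0, 0, 0, 0, 0.4, 0, 0, 0, -2, 0, 0, 0.4, 0, 0, 0, -5, 0, 0, 0.4, 0, 0, 0, -9, 0, 0, 0.4, 0, 0, 0, -13, 0, 0, 0.4, 0, 0, 0, -17, 0, 0, 0.4, 0, 0, 0, -19, 0, 0, 0.4]

```text
time: 23.3
tool_pos: [0.5179, -0.2966, 0.2188]
tool_rot: [0.694, 1.565, -0.628]
contact_force: [0.8, -0.5, -0.9]
opening: 0.0646
```

```bash
python3 - <<'E'
from h import *
o=observe();print(o["tool_pos"],o["opening"],o["contact_force"],o["qpos"])
go([.6131,.280,.21],90)
c=cam("side");im=c["image"][300:480,120:440,::-1];cv2.imwrite("pics/g4.png",cv2.resize(im,None,fx=2.4,fy=2.4))
E
```

```text
[ 0.51794656 -0.29659177  0.21878365] 0.06461836036208383 [ 0.7752685  -0.52356869 -0.88081541] [-6.48470954e-01  4.77244148e-01  1.33433795e+00  1.20911653e-04
  1.32414674e+00  6.74424761e-01]
row [14.2   0.23 -0.25] [  0.72  23.37 -53.57]
```

View pics/g4.png

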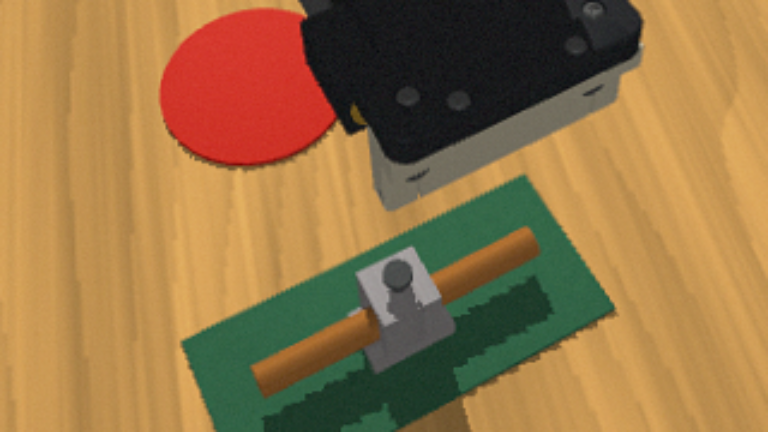

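Call:
jog_arm:
  plan: [3, 0, 0, 0, 1, -2, 0.6, 8, 0, 0, 0, 3, -6, 0.8, 14.2, 0, 0, 0, 5, -10.5, 1, 14.2, 0, 0, 0, 7, -15, 1, 14.2, 0, 0, 0, 9, -19.5, 1, 14.2, 0, 0, 0, 11, -24, 1, 14.2, 0, 0, 0, 12.7, -28.5, 1, 14.2, 0, 0, 0, 14.5, -33, 1, 14.2, 0, 0, 0, 16.5, -37.5, 1, 14.2, 0, 0, 0, 18.5, -42, 1]

```text
time: 24.35
tool_pos: [0.5931, 0.1587, 0.2141]
tool_rot: [-1.379, 1.57, -2.95]
contact_force: [1.7, 0.6, 0.9]
opening: 0.0917
```

```bash
python3 - <<'E'
from h import *
o=observe();print(o["tool_pos"],o["opening"],o["contact_force"],o["qpos"])
go([.6135,.281,.19],90)
c=cam("side","h1")
E
```

```text
[0.59307158 0.15869542 0.2140785 ] 0.09171868174066869 [1.66659669 0.55531386 0.87586104] [ 1.36705613e-01  5.16524699e-01  1.28172773e+00 -2.92834845e-05
  1.34385598e+00  1.70752806e+00]
row [-0.    0.01  0.03] [  2.41   2.04 -12.23]
```

Call:
jog_arm:
  plan: [0, 0, 0, 0.5, 0.5, -3.5, 1, 0, 0, 0, 1.5, 1.2, -7.5, 1, 0, 0, 0, 2, 1.8, -10.5, 1, 0, 0, 0, 2.4, 2, -11.8, 1, 0, 0, 0, 2.4, 2, -11.8, 1, 0, 0, 0, 2.4, 2, -11.8, 1]

```text
time: 25.0
tool_pos: [0.6132, 0.2735, 0.1904]
tool_rot: [-0.615, 1.57, -2.186]
contact_force: [0.1, 0.3, -0.6]
opening: 0.0917
```

```bash
python3 - <<'E'
from h import *
o=observe();print(o["tool_pos"],o["opening"],o["contact_force"])
go([.6135,.281,.093],90)
c=cam("side");im=c["image"][20:220,100:360,::-1];cv2.imwrite("pics/h2.png",cv2.resize(im,None,fx=3,fy=3))
E
```

```text
[0.6131887  0.27352093 0.1904168 ] 0.09170692265344715 [ 0.09363433  0.34602043 -0.63081539]
row [-0.02  0.05  0.03] [ 9.74  0.04 -0.76]
```

View pics/h2.png

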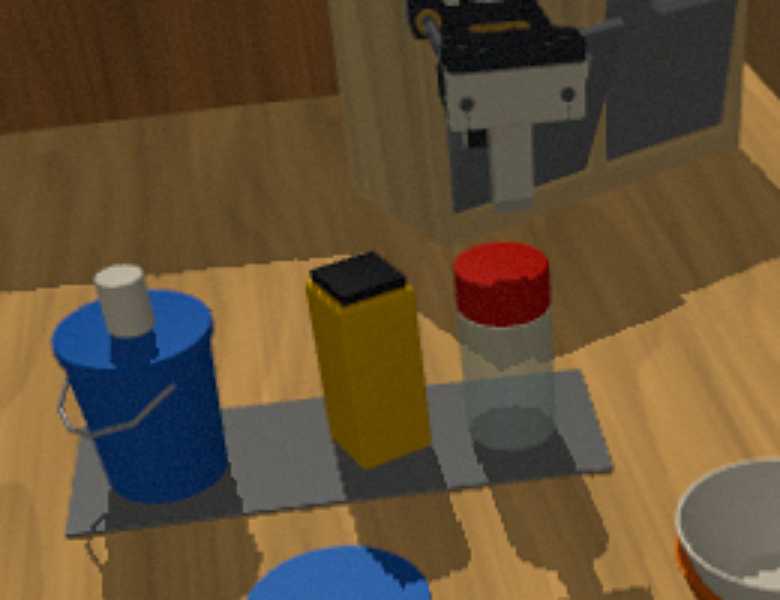

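Call:
jog_arm:
  plan: [0, 0, 0, 1, 0, -0.7, 1, 0, 0, 0, 3.5, 0, -0.7, 1, 0, 0, 0, 6, 0, -0.7, 1, 0, 0, 0, 8.5, 0, -0.7, 1, 0, 0, 0, 9.7, 0, -0.7, 1, 0, 0, 0, 9.7, 0, -0.7, 1]

```text
time: 25.65
tool_pos: [0.6122, 0.2808, 0.0917]
tool_rot: [-1.272, 1.567, -2.844]
contact_force: [0.1, -0.5, -0.1]
opening: 0.0915
```

Call:
jog_arm:
  plan: [0, 0, 0, 0, 0, 0, -1, 0, 0, 0, 0, 0, 0, -1, 0, 0, 0, 0, 0, 0, -1, 0, 0, 0, 0, 0, 0, -1, 0, 0, 0, 0, 0, 0, -1, 0, 0, 0, -0.5, 0, 0, -1, 0, 0, 0, -1.5, 0, 0, -1, 0, 0, 0, -3, 0, 0, -1, 0, 0, 0, -4, 0, 0, -1, 0, 0, 0, -4, 0, 0, -1]
  newtons: 25

```text
time: 26.65
tool_pos: [0.6142, 0.282, 0.1359]
tool_rot: [1.881, 1.567, 0.311]
contact_force: [0.1, -0.2, -3.1]
opening: 0.0616
```

```bash
python3 - <<'E'
from h import *
o=observe();print(o["tool_pos"],o["opening"],o["contact_force"])
go([.467,-.1285,.135],90)
E
```

```text
[0.6142149  0.28198502 0.13588337] 0.061609489044109504 [ 0.09067508 -0.23792931 -3.07903195]
row [-0.   -0.06 -0.2 ] [-1.000e-02 -1.472e+01  4.105e+01]
```

Call:
jog_arm:
  plan: [0, 0, 0, 0, -0.3, 1.5, -1, 0, 0, 0, 0, -1.3, 5, -1, 0, 0, 0, 0, -3, 9.5, -1, 0, 0, 0, 0, -4.8, 14, -1, 0, 0, 0, 0, -6.5, 18.5, -1, 0, 0, 0, 0, -8.2, 23, -1, 0, 0, 0, 0, -10, 27.5, -1, 0, 0, 0, 0, -11.7, 32, -1, 0, 0, 0, 0, -13.3, 36.5, -1, 0, 0, 0, 0, -14.3, 39.5, -1]

```text
time: 27.65
tool_pos: [0.4687, -0.1157, 0.1336]
tool_rot: [-1.105, 1.57, -2.677]
contact_force: [0.4, -0.0, -3.2]
opening: 0.0619
```

Call:
jog_arm:
  plan: [0, 0, 0, 0, -0.4, 1.2, -1, 0, 0, 0, 0, -0.4, 1.5, -1, 0, 0, 0, 0, -0.4, 1.5, -1, 0, 0, 0, 0, -0.4, 1.5, -1, 0, 0, 0, 0, -0.4, 1.5, -1]

```text
time: 28.15
tool_pos: [0.4666, -0.1271, 0.1336]
tool_rot: [-3.017, 1.57, 1.698]
contact_force: [0.2, 0.0, -3.9]
opening: 0.0618
```

```bash
python3 - <<'E'
from h import *
o=observe();print(o["tool_pos"],o["opening"],o["contact_force"])
go([.467,-.1285,.093],90)
c=cam("side","h3")
E
```

```text
[ 0.46658169 -0.12705908  0.13359775] 0.06184551430643227 [ 0.21954179  0.01858905 -3.90736987]
row [ 0.1  -0.02  0.  ] [4.06 0.04 0.15]
```

View pics/h3.png

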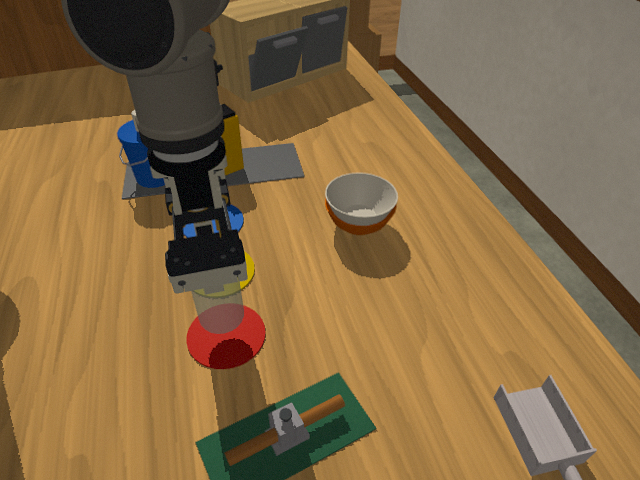

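Call:
jog_arm:
  plan: [0, 0, 0, 1, 0, 0.1, -1, 0, 0, 0, 2.4, 0, 0.1, -1, 0, 0, 0, 3.4, 0, 0.1, -1, 0, 0, 0, 3.9, 0, 0.1, -1, 0, 0, 0, 4.1, 0, 0.1, -1, 0, 0, 0, 4.1, 0, 0.1, -1, 0, 0, 0, 4.1, 0, 0.1, 0.9, 0, 0, 0, 4.1, 0, 0.1, 0.9, 0, 0, 0, 4.1, 0, 0.1, 0.9, 0, 0, 0, 4, 0, 0.1, 0.9]

```text
time: 29.2
tool_pos: [0.4663, -0.1294, 0.0936]
tool_rot: [-1.279, 1.571, -2.85]
contact_force: [-0.6, -0.7, -0.4]
opening: 0.0858
```

Call:
jog_arm:
  plan: [0, 0, 0, -1, 0, 0, 0.9, 0, 0, 0, -4, 0, 0, 0.9, 0, 0, 0, -8, 0, 0, 0.9, 0, 0, 0, -11, 0, 0, 0.9, 0, 0, 0, -11, 0, 0, 0.9]

```text
time: 29.7
tool_pos: [0.4685, -0.1303, 0.2086]
tool_rot: [1.148, 1.561, -0.422]
contact_force: [-0.3, 0.0, -0.4]
opening: 0.0872
```

```bash
python3 - <<'E'
from h import *
o=observe();print(o["tool_pos"],o["opening"],o["contact_force"])
c=cam("top")
# tin lid on mat
m=cv2.inRange(c["hsv"],(0,0,0),(180,255,60)); x0,y0,x1,y1=100,255,185,320
im=c["image"][y0:y1,x0:x1,::-1];cv2.imwrite("pics/i1.png",cv2.resize(im,None,fx=8,fy=8,interpolation=2))
go([.5215,.2875,.20],111.9)
E
```

```text
[ 0.4684587  -0.13031822  0.20859487] 0.08723733886218092 [-0.31872874  0.03056643 -0.36464986]
row [-21.91   0.18  -0.25] [  0.55   5.41 -41.74]
```

View pics/i1.png

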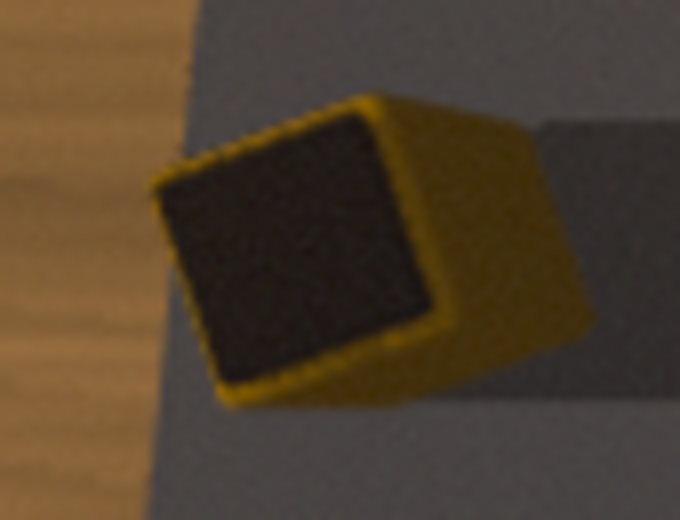

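Call:
jog_arm:
  plan: [0, 0, 0, 0, 0.2, -2, 1, -4, 0, 0, 0, 0.8, -6, 1, -10, 0, 0, 0, 1.4, -10.5, 1, -16, 0, 0, 0, 2, -15, 1, -21.9, 0, 0, 0, 2.6, -19.5, 1, -21.9, 0, 0, 0, 3.2, -24, 1, -21.9, 0, 0, 0, 3.8, -28.5, 1, -21.9, 0, 0, 0, 4.4, -33, 1, -21.9, 0, 0, 0, 5, -37.5, 1, -21.9, 0, 0, 0, 5.4, -40.5, 1]

```text
time: 30.75
tool_pos: [0.5194, 0.2784, 0.2024]
tool_rot: [-1.848, 1.569, -3.034]
contact_force: [0.9, -0.8, -0.4]
opening: 0.0918
```

Call:
jog_arm:
  plan: [0, 0, 0, 0.5, 0, -1, 1, 0, 0, 0, 0.5, 0, -1, 1, 0, 0, 0, 0.5, 0, -1, 1, 0, 0, 0, 0.5, 0, -1, 1]

```text
time: 31.15
tool_pos: [0.5166, 0.2835, 0.1987]
tool_rot: [-0.947, 1.57, -2.137]
contact_force: [-0.5, -0.5, 0.3]
opening: 0.0917
```

```bash
python3 - <<'E'
from h import *
o=observe();print(o["tool_pos"],o["opening"],o["contact_force"],o["qpos"][5])
go([.522,.288,.087],111.9)
c=cam("side");im=c["image"][20:220,100:360,::-1];cv2.imwrite("pics/i2.png",cv2.resize(im,None,fx=3,fy=3))
E
```

```text
[0.51660261 0.28349815 0.1987291 ] 0.09172689129192968 [-0.51378685 -0.53305545  0.28903104] 1.5623788464527235
row [-0.09  0.02  0.03] [11.17  0.67 -0.22]
```

View pics/i2.png

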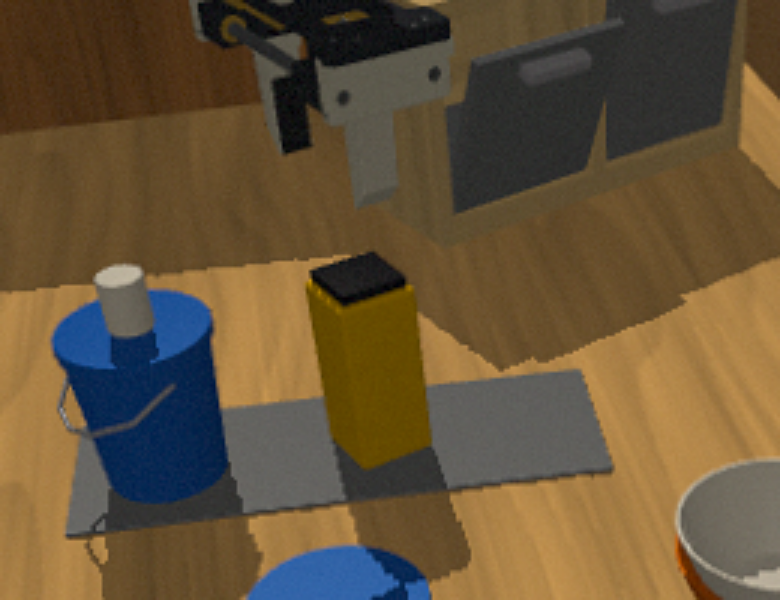

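Call:
jog_arm:
  plan: [0, 0, 0, 1, 0.6, -0.2, 1, 0, 0, 0, 4, 0.6, -0.2, 1, 0, 0, 0, 7, 0.6, -0.2, 1, 0, 0, 0, 9.5, 0.6, -0.2, 1, 0, 0, 0, 10.8, 0.6, -0.2, 1, 0, 0, 0, 11.2, 0.6, -0.2, 1, 0, 0, 0, 11.2, 0.6, -0.2, 1]

```text
time: 31.9
tool_pos: [0.5217, 0.289, 0.0867]
tool_rot: [2.005, 1.571, 0.816]
contact_force: [-0.3, -0.3, -0.2]
opening: 0.0917
```

Call:
jog_arm:
  plan: [0, 0, 0, 0, 0, 0, -1, 0, 0, 0, 0, 0, 0, -1, 0, 0, 0, 0, 0, 0, -1, 0, 0, 0, 0, 0, 0, -1, 0, 0, 0, 0, 0, 0, -1, 0, 0, 0, -0.5, 0, 0, -1, 0, 0, 0, -1.5, 0, 0, -1, 0, 0, 0, -3, 0, 0, -1, 0, 0, 0, -4, 0, 0, -1, 0, 0, 0, -4, 0, 0, -1]
  newtons: 25

```text
time: 32.9
tool_pos: [0.5223, 0.2895, 0.1288]
tool_rot: [1.584, 1.567, 0.396]
contact_force: [0.1, 1.0, -2.1]
opening: 0.0539
```

```bash
python3 - <<'E'
from h import *
o=observe();print(o["tool_pos"],o["opening"],o["contact_force"])
go([.4736,-.001,.13],111.9)
c=cam("top","j1")
im=c["image"][270:370,330:430,::-1];cv2.imwrite("pics/j1z.png",cv2.resize(im,None,fx=6,fy=6,interpolation=2))
E
```

```text
[0.52233684 0.28951988 0.12876828] 0.053939072026685096 [ 0.14311332  1.0477569  -2.10167207]
row [ 0.   -0.   -0.21] [ -0.18 -15.36  25.14]
```

View pics/j1.png

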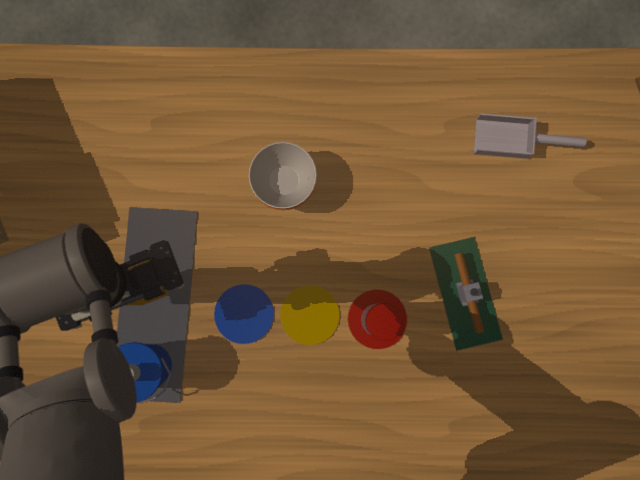

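View pics/j1z.png

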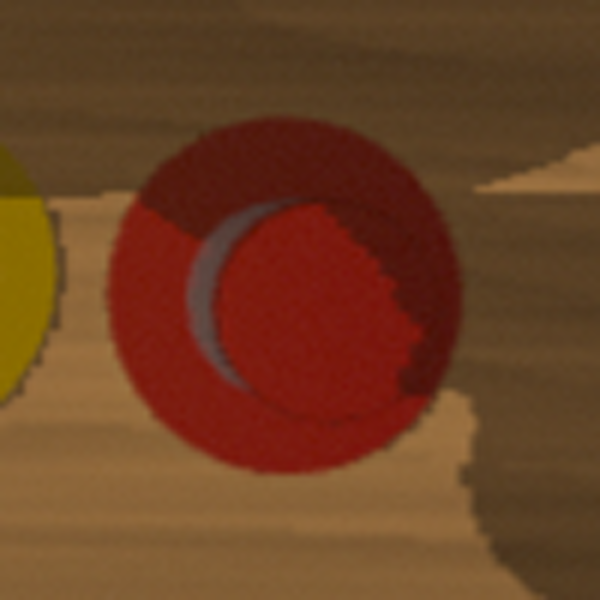

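Call:
jog_arm:
  plan: [0, 0, 0, 0, -1, 1.7, -1, 0, 0, 0, 0, -2.7, 4.4, -1, 0, 0, 0, 0, -4.6, 7.5, -1, 0, 0, 0, 0, -6.5, 10.6, -1, 0, 0, 0, 0, -8.4, 13.7, -1, 0, 0, 0, 0, -10.3, 16.8, -1, 0, 0, 0, 0, -12.2, 19.9, -1, 0, 0, 0, 0, -13.8, 22.6, -1, 0, 0, 0, 0, -15, 24.5, -1, 0, 0, 0, 0, -15.4, 25.2, -1]

```text
time: 33.95
tool_pos: [0.4717, -0.0039, 0.1263]
tool_rot: [-1.896, 1.57, -3.087]
contact_force: [-0.4, 0.6, -1.9]
opening: 0.054
```

Call:
jog_arm:
  plan: [0, 0, 0, 0, 0, 0, -1, 0, 0, 0, 0, 0, 0, -1, 0, 0, 0, 0, 0, 0, -1]

```text
time: 34.25
tool_pos: [0.4725, -0.0012, 0.1266]
tool_rot: [3.041, 1.57, 1.854]
contact_force: [-0.4, 0.2, -1.6]
opening: 0.0539
```

```bash
python3 - <<'E'
from h import *
o=observe();print(o["tool_pos"],o["opening"],o["contact_force"])
go([.4736,-.001,.087],111.9)
E
```

```text
[ 0.47249991 -0.001199    0.12658602] 0.053857185079978276 [-0.42430773  0.23391443 -1.64976183]
row [ 0.06 -0.02 -0.  ] [3.96 0.11 0.02]
```

Call:
jog_arm:
  plan: [0, 0, 0, 1, 0, 0, -1, 0, 0, 0, 2.4, 0, 0, -1, 0, 0, 0, 3.3, 0, 0, -1, 0, 0, 0, 3.8, 0, 0, -1, 0, 0, 0, 4, 0, 0, -1, 0, 0, 0, 4, 0, 0, -1, 0, 0, 0, 4, 0, 0, 0.7, 0, 0, 0, 4, 0, 0, 0.7, 0, 0, 0, 4, 0, 0, 0.7, 0, 0, 0, 3.9, 0, 0, 0.7]

```text
time: 35.25
tool_pos: [0.4725, -0.0022, 0.0876]
tool_rot: [2.481, 1.571, 1.292]
contact_force: [0.6, -0.8, 0.7]
opening: 0.0774
```

Call:
jog_arm:
  plan: [0, 0, 0, -1, 0, 0, 0.7, 0, 0, 0, -4, 0, 0, 0.7, 0, 0, 0, -8, 0, 0, 0.7, 0, 0, 0, -11, 0, 0, 0.7, 0, 0, 0, -11, 0, 0, 0.7]

```text
time: 35.75
tool_pos: [0.4749, -0.0025, 0.2025]
tool_rot: [1.032, 1.561, -0.157]
contact_force: [0.4, -0.7, 0.2]
opening: 0.0781
```

```bash
python3 - <<'E'
from h import *
o=observe();print(o["tool_pos"],o["opening"],o["contact_force"])
go([.378,.2965,.20],90)
c=cam("side","k1")
c=cam("top");im=c["image"][330:410,90:190,::-1];cv2.imwrite("pics/k1t.png",cv2.resize(im,None,fx=6,fy=6,interpolation=2))
print(world(c,[(124,375)],.147))
E
```

```text
[ 0.47486625 -0.00252845  0.20253674] 0.07808990336629597 [ 0.40138082 -0.71433001  0.15656978]
row [21.9   0.18 -0.51] [  0.12   2.17 -31.36]
[[0.37806435 0.29655647 0.147     ]]
```

View pics/k1.png

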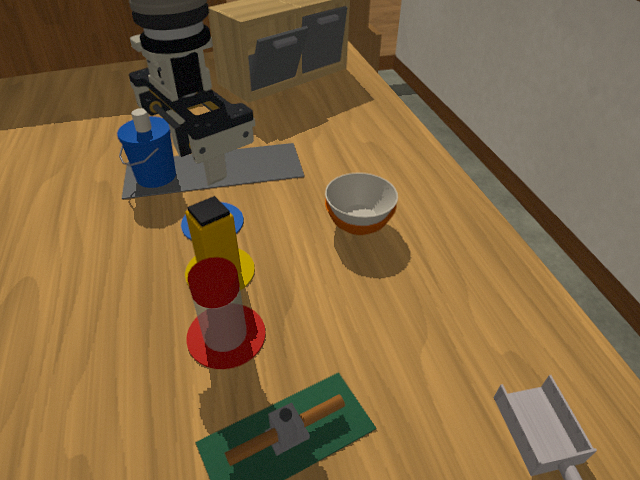

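View pics/k1t.png

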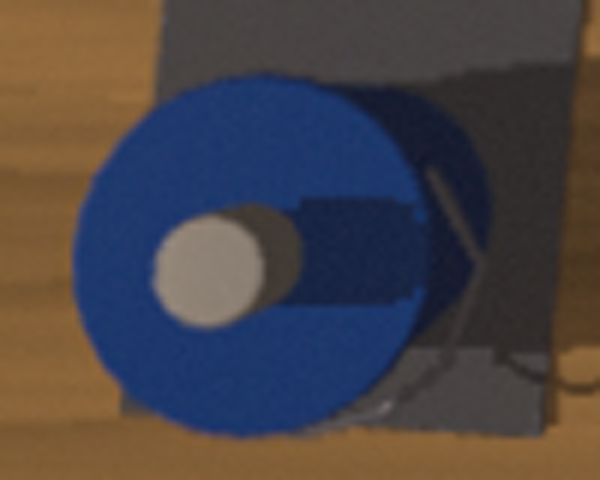

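Call:
jog_arm:
  plan: [4, 0, 0, 0, 0.2, -2, 0.5, 10, 0, 0, 0, 0.5, -6, 0.3, 16, 0, 0, 0, 0.8, -10.5, 0.3, 21.9, 0, 0, 0, 1.1, -15, 0.3, 21.9, 0, 0, 0, 1.4, -19.5, 0.3, 21.9, 0, 0, 0, 1.7, -24, 0.3, 21.9, 0, 0, 0, 2, -28, 0.3, 21.9, 0, 0, 0, 2.2, -31.3, 0.3, 21.9, 0, 0, 0, 2.2, -31.3, 0.3, 21.9, 0, 0, 0, 2.2, -31.3, 0.3]

```text
time: 36.85
tool_pos: [0.3753, 0.2963, 0.1966]
tool_rot: [-0.928, 1.568, -2.497]
contact_force: [0.5, 0.0, 0.3]
opening: 0.0596
```

```bash
python3 - <<'E'
from h import *
o=observe();print(o["tool_pos"],o["opening"],o["contact_force"],o["qpos"][5])
go([.378,.2955,.1185],90)
E
```

```text
[0.37527628 0.29633146 0.19658765] 0.05960715845434299 [0.46172663 0.00998768 0.3451526 ] 2.0771528291764487
row [0.11 0.09 0.12] [7.81 0.29 0.07]
```

Call:
jog_arm:
  plan: [0, 0, 0, 1, 0.2, 0, 0.3, 0, 0, 0, 3.5, 0.2, 0, 0.3, 0, 0, 0, 5.8, 0.2, 0, 0.3, 0, 0, 0, 7.2, 0.2, 0, 0.3, 0, 0, 0, 7.8, 0.2, 0, 0.3, 0, 0, 0, 7.8, 0.2, 0, 0.3]

```text
time: 37.45
tool_pos: [0.3781, 0.2953, 0.1187]
tool_rot: [-1.048, 1.569, -2.62]
contact_force: [0.3, -0.8, 0.9]
opening: 0.0596
```

Call:
jog_arm:
  plan: [0, 0, 0, 0, 0, 0, -1, 0, 0, 0, 0, 0, 0, -1, 0, 0, 0, 0, 0, 0, -1, 0, 0, 0, 0, 0, 0, -1, 0, 0, 0, 0, 0, 0, -1, 0, 0, 0, -0.5, 0, 0, -1, 0, 0, 0, -1.5, 0, 0, -1, 0, 0, 0, -3, 0, 0, -1, 0, 0, 0, -4, 0, 0, -1, 0, 0, 0, -4, 0, 0, -1]
  newtons: 25

```text
time: 38.45
tool_pos: [0.3789, 0.2969, 0.1614]
tool_rot: [2.088, 1.567, 0.517]
contact_force: [1.1, -0.7, -2.7]
opening: 0.0295
```

```bash
python3 - <<'E'
from h import *
o=observe();print(o["tool_pos"],o["opening"],o["contact_force"])
go([.475,.123,.16],90)
E
```

```text
[0.37894488 0.29693723 0.1613907 ] 0.02945072004615436 [ 1.07937321 -0.68173467 -2.73763613]
row [-0.   -0.1  -0.17] [ 0.14  9.61 17.39]
```

Call:
jog_arm:
  plan: [0, 0, 0, 0, 1, 1.8, -1, 0, 0, 0, 0, 2.5, 4.5, -1, 0, 0, 0, 0, 4, 7.2, -1, 0, 0, 0, 0, 5.5, 10, -1, 0, 0, 0, 0, 7, 12.7, -1, 0, 0, 0, 0, 8.3, 15.2, -1, 0, 0, 0, 0, 9.2, 16.7, -1, 0, 0, 0, 0, 9.6, 17.4, -1, 0, 0, 0, 0, 9.6, 17.4, -1, 0, 0, 0, 0, 9.6, 17.4, -1]

```text
time: 39.45
tool_pos: [0.4735, 0.123, 0.1595]
tool_rot: [-1.995, 1.57, 2.717]
contact_force: [0.0, 0.3, -2.8]
opening: 0.0295
```

```bash
python3 - <<'E'
from h import *
o=observe();print(o["tool_pos"],o["opening"],o["contact_force"])
go([.475,.123,.119],90)
cam("side","l1")
E
```

```text
[0.47351786 0.12300991 0.15945348] 0.0294949330878223 [ 1.60439508e-03  2.69002349e-01 -2.82205987e+00]
row [ 0.   -0.02  0.05] [4.05 0.15 0.  ]
```

View pics/l1.png

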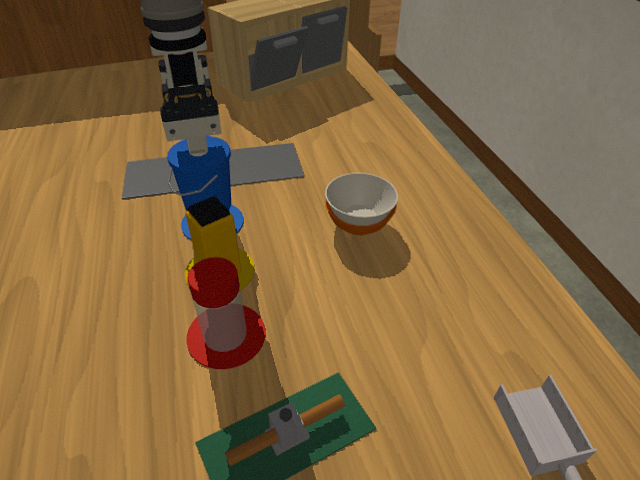

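Call:
jog_arm:
  plan: [0, 0, 0, 1, 0, 0, -1, 0, 0, 0, 2.4, 0.1, 0, -1, 0, 0, 0, 3.4, 0.1, 0, -1, 0, 0, 0, 3.8, 0.1, 0, -1, 0, 0, 0, 4, 0.1, 0, -1, 0, 0, 0, 4, 0.1, 0, -1, 0, 0, 0, 4, 0.1, 0, 0.2, 0, 0, 0, 4, 0.1, 0, 0.2, 0, 0, 0, 4, 0.1, 0, 0.2, 0, 0, 0, 3.8, 0.1, 0, 0.2]

```text
time: 40.5
tool_pos: [0.4751, 0.1224, 0.1216]
tool_rot: [-1.919, 1.571, 2.794]
contact_force: [-0.6, -0.1, 0.2]
opening: 0.0535
```

Call:
jog_arm:
  plan: [0, 0, 0, -1, 0, 0, 0.2, 0, 0, 0, -4, 0, 0, 0.2, 0, 0, 0, -8, 0, 0, 0.2, 0, 0, 0, -11, 2, -4, 0.2, 0, 0, 0, -11, 4, -8, 0.2, 0, 0, 0, -11, 5, -12, 0.2, 0, 0, 0, -11, 5, -16, 0.2, 0, 0, 0, -11, 5, -20, 0.2, 0, 0, 0, -11, 5, -22, 0.2, 0, 0, 0, -11, 5, -22, 0.2]

```text
time: 41.5
tool_pos: [0.5245, 0.3452, 0.232]
tool_rot: [2.882, 1.57, 1.315]
contact_force: [0.8, 0.1, 0.3]
opening: 0.055
```

```bash
python3 - <<'E'
from h import *
o=observe();print(o["tool_pos"],o["opening"],o["contact_force"],o["qvel"])
c=cam("top","m1")
im=c["image"][220:360,200:520,::-1];cv2.imwrite("pics/m1z.png",cv2.resize(im,None,fx=2.5,fy=2.5,interpolation=2))
c=cam("side","m2")
E
```

```text
[0.52445609 0.34516752 0.23196107] 0.05501278600386395 [0.77342718 0.07368878 0.30748573] [-0.05474534 -0.02570811  0.04541051 -0.02483172 -0.0056941  -0.03001494]
```

View pics/m1z.png

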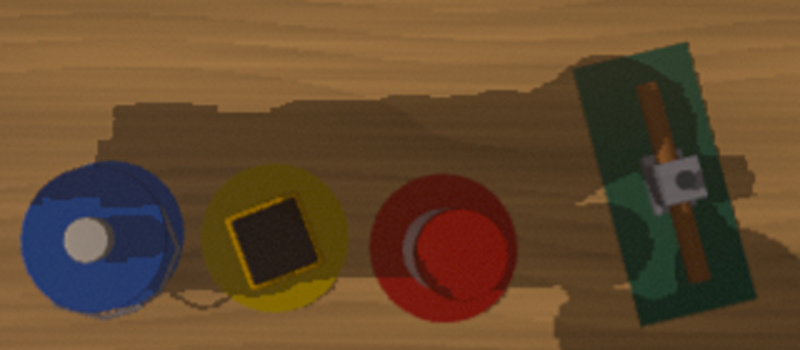

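View pics/m2.png

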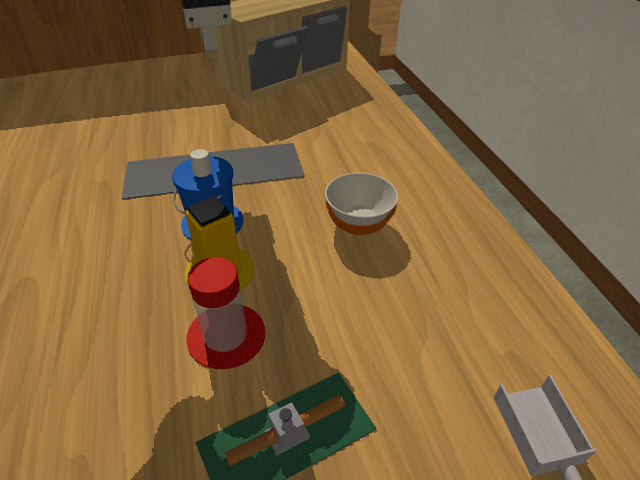

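```bash
python3 - <<'E'
from h import *
c=cam("top")
f=lambda p,z:world(c,np.array([p])/2.5+[200,220],z)[0,:2]
for n,p,z,g in[("bucket",(86,240),.147,(.4746,.1240)),("tin",(273,241),.131,(.4731,-.0003)),("jar",(461.5,255),.128,(.4662,-.1283)),("clamp",(688,180),.061,(.5159,-.2963))]:
    q=f(p,z);print(n,q.round(4),((q-g)*1000).round(1))
a,b=f((648,84),.031),f((699,281),.031);print((a+b)/2,np.degrees(np.arctan2(*(a-b)[::-1])))
# side view
c=cam("side");print("side screw",world(c,[(286,414)],.061), "knob",world(c,[(200,155)],.147), "tin",world(c,[(210,209)],.131))
for q in cons(c,"red"):print(cv2.boundingRect(q))
print("bowl",world(cam("top"),[(283,175.5)],.07),observe()["qvel"].round(3))
E
```

```text
bucket [0.473  0.1212] [-1.6 -2.8]
tin [ 0.4726 -0.0015] [-0.5 -1.2]
jar [ 0.464  -0.1277] [-2.2  0.6]
clamp [ 0.5167 -0.2982] [ 0.8 -1.9]
[ 0.51593536 -0.29550187] 13.319274506947455
side screw [[ 0.5193898 -0.2966061  0.061    ]] knob [[0.47607789 0.11379438 0.147     ]] tin [[ 0.47743821 -0.0051966   0.131     ]]
(187, 306, 78, 63)
(188, 257, 51, 51)
bowl [[0.72533822 0.04878857 0.07      ]] [-0.001 -0.     0.     0.002 -0.002  0.002]
```

```bash
python3 - <<'E'
from h import *
c=cam("side");im=c["image"][140:300,150:290,::-1];cv2.imwrite("pics/n1.png",cv2.resize(im,None,fx=5,fy=3.7*5/3.7*0.74,interpolation=2))
print(pix(c,[(.473,.1212,.147),(.473,.1212,.111),(.4726,-.0015,.131),(.464,-.1277,.128)]))
lid=cons(c,"blue")[0];print(cv2.boundingRect(lid))
E
```

```text
[[197.6553226  152.81553147]
 [201.13673749 171.58838284]
 [206.32396954 207.96333845]
 [209.8508938  273.76126626]]
(172, 156, 71, 77)
```

View pics/n1.png

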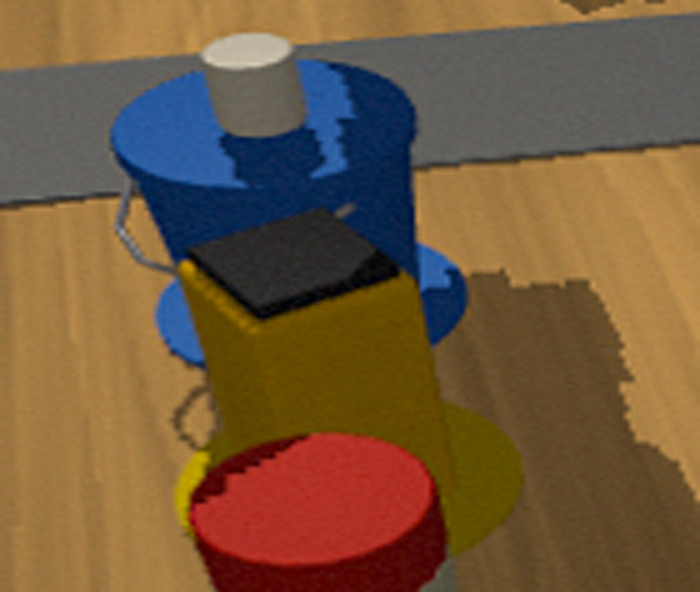

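```bash
python3 - <<'E'
from h import *
print(observe()["contact_force"],robot.hand_in())
E
```

```text
the job is handed in; nothing more can be done
[-0.51862995 -0.35331484  0.25278567] None
```

I finished the task and handed it in at about 42 s of the 144 s allowed; the hand-in reports no verdict. The bucket, tin and jar went onto the grey mat first. Then I laid the clamp on the green mat and put each container back on its own coaster.

The last checks from the top camera found:

| Item | Offset from its centre | Limit |
|---|---|---|
| Bucket on blue | about 3 mm | 12 mm |
| Tin on yellow | about 1 mm | 12 mm |
| Jar on red | about 2 mm | 12 mm |
| Clamp on green mat | about 2 mm | 15 mm |

- **Dowel:** it lies within about 1° of the mat's length.
- **Everything else:** all items were upright and released, the bowls measured in the same place as at the start, and the arm was still and clear of everything.
- **Disagreement:** the side camera differs from the top one by several millimetres. My first hand-picked side pixel put the bucket's knob about 7 mm away in y, and a closer look brought that down to about 2 to 5 mm. I put this down to camera calibration and my pixel picking. By my estimate every offset stays under 6 mm either way, so I handed in without further moves.

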